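Brush out the inclined test well

ROBOT

A 6-joint arm with a two-finger parallel gripper is mounted at the origin on the work surface. World frame = base frame: x ahead of the robot, y to its left, z up, the work surface at z = 0. Lengths are in m, angles in rad, forces in N, time in s.
With the tool pointing down it reaches from about 0.35 to 0.85 m from the base axis. Payload 8.1 kg.
Tool frame: the origin (TCP) lies between the finger pads; the fingertips stand tips_ahead ahead of it and the grasp point (between the pads) lies 8 mm behind it (tips_ahead is the distance from the TCP to the fingertips, in m); z points along the fingers, x is the direction in which the jaws open and shut, and the axes are right-handed (so a half turn about z gives the same grasp; the last joint's range is limited). The gripper opens to 93 mm and grips with 3 to 60 N. Pads are 15 mm wide; open, the fingers measure 128 mm over their backs; the gripper's body (75 mm by 188 mm) begins 65 mm behind the grasp point.
Start: joints at [1.134, 0.13, 1.488, -0, 1.523, -0.085], TCP at [0.207, 0.563, 0.23] pointing down, gripper open.
Joint ranges: [-2.96, 2.96], [-0.89, 2.26], [0.02, 2.5], [-1.34, 4.48], [0, 2.73], [-2.66, 2.66]. Speed limits (rad/s): [2.39, 2.39, 2.79, 3.14, 3.14, 3.14].

INTERFACE

Orientations are given as a rotation vector (axis times angle).
In Python, from plant import * gives the robot as it stands.
- The arm moves only by the tool play_rows, never from a script. Its argument "increments" is a list that holds one entry, the list of rows, each a list of 4 numbers: the shift along the tool's x, y, z in cm, then the turn about the tool's z in rad. A call has 1 to 5 rows; each row is the pose to reach, as a shift and turn from the pose measured when the call began, along the tool's axes at that moment; what a row does not reach only later rows make up. A row lasts 1/10 s, in which the tool goes at most 50 mm and 8.59 degrees, less where a joint would pass 70% of its speed; a pose out of reach is approached as far as the arm can. A call with a gripper value outside its range is refused whole. "jaw" is the finger opening in cm, from 0 to 9.3, set as the call begins (left out, the last holds). The fingers move at their own pace and stop on an object; "squeeze" is the grip in N (left out, the last holds). Time passes only in rows, so rows that repeat a pose let the fingers close. It gives the time, the measured TCP pose, the force and the opening at its end, in the units of the state.
- read_state(): the state, without advancing time (a new reading comes with each control period).
- read_camera(name): name is "scene" or "top"; returns (picture, depth): 420x560x3 uint8, blue, green, red; 420x560 float32, m along the optical axis (not along the pixel's ray), 0 where there is no reading.
- camera_params(name): a dict with "K" (3x3 intrinsics, pixels), "eye" and "orientation" of the camera in the world. Camera axes: x right, y up, looking along -z (the intrinsics and any distortion apply to the point x, -y, -z); pixel columns grow to the right and rows downward; lengths in m; the calibration is good to about 2 mm. A picture is of the moment at which its call begins. camera_params takes no time and is no camera call.
- close_job(): hands the job in, once; it reports no verdict.
The state is a dict: "t": time; "q": joint angles; "dq": joint speeds; "joint_torque": joint torques, N m; "tool_pos": TCP position; "orientation": TCP orientation; "force": force on the tool from outside, world axes, zero at the start; "wrist_torque": the same for the moment, N m; "opening": finger opening in m.
Only numpy, scipy, OpenCV 4.12 (cv2) and the standard library are available. Lean on these libraries where they do the work, as an engineer would, in place of code of your own. Each camera call takes 0.05 s, during which the arm holds its last target.

TASK

Throw the red-knobbed lever of the orange test fixture into its green marked notch, which swings the cover off the leaning test well. Then take the long brush from its stand and gently scrub out the well: down to the bottom, up until the brush head comes out at the mouth, and down to the bottom again. Finally stand the brush upright in its stand again, with the lever left in the green notch and the things lying about left where they are.

Things in the scene. Friction and masses are not known exactly. Their poses are not given: they have to be found in the camera images.
- fixture: orange test fixture fixed to the bench: base 150 x 150 x 34 mm high carrying the well and its cover lever. Origin: centre of the underside; z up; -x is its front, which faces the robot but turned 15 to 60 degrees to the robot's right. It stands left or right of the middle of the bench, in exchange with the black tray.
- well: the test well: round aluminium cup on the fixture, open at its upper end, bore 50 mm, wall 5 mm, 104 mm deep inside, leaning 25 degrees from vertical towards the fixture's front. Origin: centre of the inner floor (55 mm above the bench). z: along the bore, out of the mouth; y: horizontal, towards the lever hinge; x: up and to the back.
- well_mouth (a point): centre of the well's mouth, on the bore axis, 104 mm from the inner floor.
- cover (a joint): angle (rad) of the lever that carries the well's cover. 0: cover square over the well, lever on the red mark; 0.65: yellow mark; 1.30: green marked notch, cover clear of the mouth (in the notch: within 0.13); stop at 1.75. It grows as a positive turn about the well's z: the knob goes from the well's +y to its -x (towards the robot and down), the cover up and to the back.
- lever_knob (a point): point to grip in the red knob: an upright round knob 20 mm across, 40 mm tall, parallel to the bore, 78 mm from the lever pin; the point lies on the knob's axis, 28 mm above its foot, 32 mm (along the bore) above the level of lever_hinge. A steel quadrant plate with the red, yellow and green marks lies 17 mm below the knob's foot.
- lever_hinge (a point): point on the lever's pin, at the lever's underside; the pin is parallel to the well's z, 55 mm from the bore axis on the +y side. Knob and cover (disc 64 mm across, 4 mm thick, yellow face, 5 mm above the mouth) are one rigid piece, the pin between them. No spring: about 0.10 N m of friction holds it where it is left (1.3 N at the knob).
- brush: long rigid brush, 215 mm, 55 to 100 g: round blue and white head 33 mm across, 50 mm long at the lower end, steel stem 8 mm thick, flat blue handle from 135 to 215 mm, 30 mm (x) by 14 mm (y). Origin: centre of the head's flat lower end; z: along the brush to the handle. Starts upright in its stand, handle turned up to 35 degrees from the stand.
- stand: brush stand fixed to the bench: round grey cup 56 mm outside, bore 46 mm, rim 85 mm above the bench, inner floor 8 mm above it, on a dark foot 68 mm across. Origin: centre of the underside. It stands in one of three places in the front row, in exchange with bottle and bin.
- lamp: signal lamp fixed to the bench: thin post with green, yellow and red segments, 26 mm across, 155 mm tall, foot 44 mm; leave alone. Origin: centre of the underside.
- tray: black divided tray fixed to the bench, 160 x 220 x 35 mm, with white units standing in it up to 57 mm high; leave alone. Origin: centre of the underside.
- bottle: white plastic bottle with a blue cap, 52 dia x 125 tall mm; loose bystander; leave alone.
- bin: small yellow open bin, 75 x 75 x 50 mm; loose bystander; leave alone.
- tape: yellow tape roll, lying flat, 52 dia x 20 mm; loose bystander; leave alone.
- driver: screwdriver with a yellow handle, 150 long, lying between fixture and tray; origin under the middle; loose bystander; leave alone.
- charger0: white charger block in front of the screwdriver, 40 x 30 x 30 mm; loose bystander; leave alone.
- charger1: white charger block behind the screwdriver, 40 x 30 x 30 mm; loose bystander; leave alone.
- spool: blue spool beside the fixture or tray on the left, 60 dia x 45 tall mm; loose bystander; leave alone.
Not all that is in view belongs to the job. What is shaped like the fixture but pink is not meant.

How it is judged:
On the way, in this order (a step that is already met when the one before it is completed fails the run):
1. the lever stands in the green notch (value of joint cover between 1.17 and 1.43 rad), for 0.2 s.
2. the brush, held, has gone down to the bottom of the well (all of step 1 and x of brush in the frame of well between -0.022 and 0.022 m and y of brush in the frame of well between -0.022 and 0.022 m and contact force between the fingers and brush above 0.5 N and z of brush in the frame of well below 0.018 m), for 0.1 s.
3. the brush has come up, its head out at the mouth (contact force between the fingers and brush above 0.5 N and z of brush in the frame of well above 0.06 m), for 0.1 s.
4. the brush, held, is down at the bottom again (all of step 2), for 0.1 s.
At the end, for the whole second after the job is handed in: The brush stands upright (within 17 degrees) and at rest in its stand, head down, its lower end within 25 mm of the bench and 18 mm of the stand's centre; the lever stands within 0.13 rad of the green notch (1.30) (all of step 1 and horizontal distance between brush and stand below 0.018 m and z of brush in the frame of stand below 0.025 m and angle between brush's own z axis and vertical below 0.3 rad and linear speed of brush below 0.03 m/s and velocity of joint cover between -0.05 and 0.05 rad/s); the robot touches nothing.
It fails at once if the brush rams the well (over 50 N) (contact force between brush and well above 50 N).
It fails at once if a bystander is moved more than 30 mm (distance of any of bottle, bin, tape, driver, charger0, charger1, spool from where it was at the start of the episode above 0.03 m).
It fails at once if the bottle is tipped (angle between bottle's own z axis and vertical above 0.5 rad).
It also fails if it takes over 72 s, if anything falls off the work surface, if the arm or the gripper's body presses on something with over 40 N, if the wrist force passes 120 N, or if a joint passes its speed limit or range.

## Working session

There is one attempt and no reset: what is moved stays moved. The work goes in short steps, Python scripts to look and compute and a tool call to move; the robot and the scene stay as the last step left them, time stands still between calls to the robot, and variables do not carry over. Pictures are saved under pics/ and viewed, and the job is handed in when it is done.

Besides the shell and the picture viewer there is one more tool, called after "Request:" by a JSON object that holds its "name" and its "arguments", one argument or row to a line. play_rows: Moves the arm, as the interface text tells. Its arguments: {"type":"object","properties":{"increments":{"type":"array"},"jaw":{"type":"number"},"squeeze":{"type":"number"}},"required":["increments"]}

```bash
ls; mkdir -p pics; python3 - <<'E'
from plant import *
import cv2,numpy as np
s=read_state();print(s)
for n in("scene","top"):
    im,d=read_camera(n);cv2.imwrite(f"pics/{n}0.png",im);np.save(f"{n}0.npy",d);np.save(f"{n}0im.npy",im)
    print(n,camera_params(n))
E
```

```text
pics
{'t': 0.0, 'q': array([ 1.13357830e+00,  1.31131201e-01,  1.48926370e+00, -7.78915487e-06,
        1.52300156e+00, -8.53810272e-02]), 'dq': array([-0.00019533,  0.00061305,  0.00062811,  0.0005134 ,  0.00072962,
        0.00159598]), 'joint_torque': array([-3.40517021e-03, -5.59809387e+01, -4.91775978e+01,  7.63591100e-02,
        3.47837352e-02, -1.63655895e-04]), 'tool_pos': array([0.20651382, 0.5627613 , 0.22861389]), 'orientation': array([ 2.57518951e+00,  1.79785545e+00, -2.44627089e-03]), 'force': array([-0.126883  , -0.1878239 , -0.70580167]), 'wrist_torque': array([ 0.00335277,  0.00324233, -0.02451169]), 'opening': 0.09286999836519334}
scene {'K': array([[425.80668369,   0.        , 271.42107493],
       [  0.        , 425.80668369, 208.08531342],
       [  0.        ,   0.        ,   1.        ]]), 'eye': array([0.97395342, 0.36125231, 0.87420612]), 'orientation': array([0.38299935, 0.67701941, 2.07835802])}
top {'K': array([[534.71362714,   0.        , 274.19737508],
       [  0.        , 534.71362714, 214.48141954],
       [  0.        ,   0.        ,   1.        ]]), 'eye': array([0.30835941, 0.05781295, 1.36218245]), 'orientation': array([ 0.1413531 , -0.10360972, -1.59379804])}
```

View pics/scene0.png

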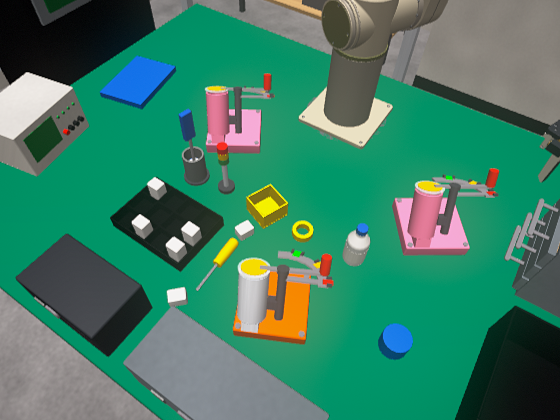

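View pics/top0.png

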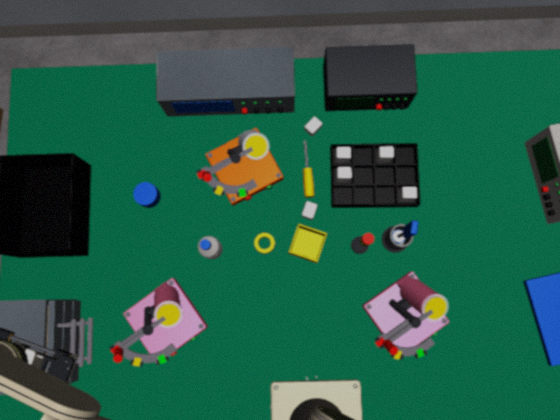

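Red-knob candidates (top camera): orange fixture's knob (205,175), left pink decoy (117,352), right pink decoy (383,345), and the lamp's red top (368,238). I choose the one on the orange fixture. I'll check it in crops and measure.

```bash
cat > h.py <<'E'
import numpy as np,cv2
from scipy.spatial.transform import Rotation as R
from plant import *
def cp(n):
    c=camera_params(n);return c["K"],np.array(c["eye"]),R.from_rotvec(c["orientation"]).as_matrix()
def cloud(n,d):
    K,e,M=cp(n);v,u=np.mgrid[:d.shape[0],:d.shape[1]]
    p=np.stack([(u-K[0,2])/K[0,0]*d,-(v-K[1,2])/K[1,1]*d,-d],-1)
    return p@M.T+e
def proj(n,P):
    K,e,M=cp(n);c=(np.atleast_2d(P)-e)@M
    return np.stack([K[0,0]*c[:,0]/-c[:,2]+K[0,2],K[1,1]*-c[:,1]/-c[:,2]+K[1,2]],-1)
def ray(n,u,v):
    K,e,M=cp(n);return e,M@np.array([(u-K[0,2])/K[0,0],-(v-K[1,2])/K[1,1],-1])
E
python3 - <<'E'
import plant;print([x for x in dir(plant) if x[0]!='_'])
from h import *
for n,(x0,y0,x1,y1) in {"scene":(220,235,350,345),"top":(190,120,300,210)}.items():
    im=np.load(f"{n}0im.npy");c=cv2.resize(im[y0:y1,x0:x1],None,fx=5,fy=5,interpolation=cv2.INTER_CUBIC);cv2.imwrite(f"pics/c_{n}.png",c)
for n in("scene","top"):
    im=np.load(f"{n}0im.npy").astype(int);d=np.load(f"{n}0.npy");P=cloud(n,d);b,g,r=im[...,0],im[...,1],im[...,2]
    ms={"orange":(r>150)&(g>60)&(g<150)&(b<60)&(r-g>70),"red":(r>130)&(g<60)&(b<60),"green":(g>150)&(r<80)&(b<80),"yellow":(r>170)&(g>150)&(b<80),"blue":(b>130)&(r<60)&(g<120)}
    for k,m in ms.items():
        nn,l,st,_=cv2.connectedComponentsWithStats((m&(d>0)).astype(np.uint8))
        for i in range(1,nn):
            if st[i,4]>8:
                q=P[l==i];print(n,k,st[i],q.mean(0).round(3),q.min(0).round(3),q.max(0).round(3))
E
```

```text
['IKError', 'camera_params', 'close_job', 'read_camera', 'read_state', 'tips_ahead']
scene orange [268 272  10  24 192] [0.617 0.141 0.035] [0.591 0.121 0.031] [0.665 0.161 0.14 ]
scene orange [289 274  15   3  28] [0.57  0.173 0.034] [0.56  0.158 0.031] [0.58  0.186 0.037]
scene orange [ 233  282   77   58 1842] [0.658 0.205 0.034] [0.574 0.111 0.028] [0.746 0.263 0.13 ]
scene red [264  74   7  16 102] [ 0.207 -0.153  0.181] [ 0.193 -0.164  0.163] [ 0.218 -0.142  0.199]
scene red [ 63 129   5   5  18] [ 0.563 -0.579  0.054] [ 0.556 -0.588  0.05 ] [ 0.568 -0.57   0.059]
scene red [217 143  11  12  84] [ 0.442 -0.123  0.153] [ 0.427 -0.136  0.141] [ 0.453 -0.111  0.158]
scene red [486 169  13  18 148] [0.203 0.432 0.183] [0.186 0.42  0.164] [0.214 0.443 0.198]
scene red [487 191   8   3  14] [0.204 0.446 0.142] [0.198 0.44  0.14 ] [0.21  0.453 0.144]
scene red [320 255  12  21 191] [0.593 0.239 0.182] [0.575 0.227 0.162] [0.605 0.25  0.197]
scene red [323 280  10   4  31] [0.601 0.252 0.143] [0.593 0.245 0.138] [0.61  0.261 0.147]
scene green [446 176   7   3  19] [0.165 0.353 0.095] 
[... 3380 characters left out ...]
[ 0.303 -0.241  0.173]
top yellow [157 304  23  21 328] [0.281 0.325 0.159] [0.258 0.303 0.147] [0.302 0.35  0.171]
top yellow [395 351   6   7  23] [ 0.177 -0.184  0.122] [ 0.172 -0.189  0.117] [ 0.185 -0.177  0.127]
top yellow [134 358   7   7  37] [0.176 0.405 0.122] [0.169 0.397 0.114] [0.183 0.411 0.127]
top blue [133 182  24  23 428] [0.58  0.413 0.044] [ 0.551  0.383 -0.002] [0.618 0.456 0.056]
top blue [411 221   7  13  74] [ 0.452 -0.215  0.224] [ 0.438 -0.221  0.22 ] [ 0.465 -0.207  0.23 ]
top blue [201 240   9   9  64] [0.437 0.248 0.126] [0.428 0.238 0.119] [0.447 0.258 0.131]
top blue [ 527  273   33   93 1904] [ 0.261 -0.573  0.021] [ 0.134 -0.611  0.012] [ 0.353 -0.53   0.03 ]
```

View pics/c_scene.png

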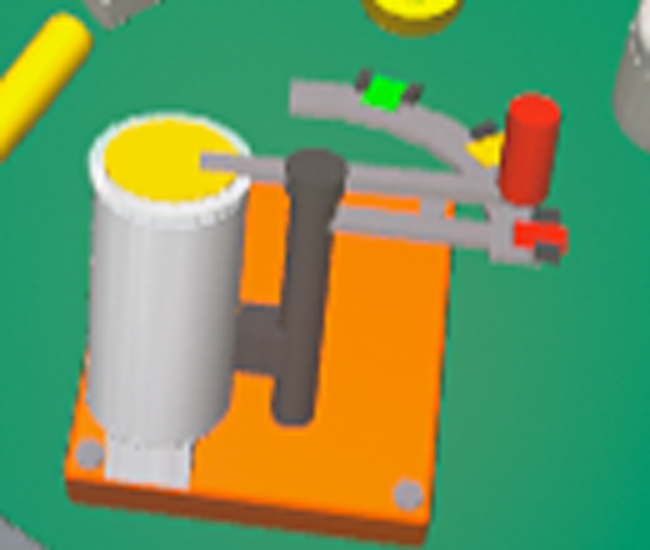

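```bash
python3 - <<'E'
from h import *
from scipy.optimize import least_squares
import plant;print("tips",plant.tips_ahead() if callable(plant.tips_ahead) else plant.tips_ahead)
# fixture model fit from base top mask (z~34), cover centre, knob, green mark
def frames(x,y,a):
    Rf=R.from_euler('z',a).as_matrix();return Rf
# orange base: minAreaRect of top-face points of both views
pts=[]
for n in("scene","top"):
    im=np.load(f"{n}0im.npy").astype(int);d=np.load(f"{n}0.npy");P=cloud(n,d);b,g,r=im[...,0],im[...,1],im[...,2]
    m=(r>150)&(g>60)&(g<150)&(b<60)&(r-g>70)&(d>0)&(abs(P[...,2]-.034)<.006)
    q=P[m];q=q[(q[:,0]>.5)&(q[:,1]>.03)&(q[:,1]<.3)]
    print(n,cv2.minAreaRect((q[:,:2]*1000).astype(np.float32)))
    m=(r>170)&(g>150)&(b<80)&(d>0)&(abs(P[...,2]-.16)<.02)
    q=P[m];q=q[(q[:,0]>.6)];c=q.mean(0);U,S,V=np.linalg.svd(q-c);print("cover",c.round(4),V[2])
# stand: rim points
for n in("scene","top"):
    d=np.load(f"{n}0.npy");P=cloud(n,d)
    m=(d>0)&(abs(P[...,2]-.085)<.004)&(np.hypot(P[...,0]-.435,P[...,1]+.2)<.06)
    q=P[m][:,:2]*1000;print(n,len(q),cv2.minEnclosingCircle(q.astype(np.float32)),q.mean(0))
    m=(d>0)&(P[...,2]>.15)&(np.hypot(P[...,0]-.445,P[...,1]+.21)<.05)
    q=P[m];print("handle",len(q),q.mean(0).round(4),cv2.minAreaRect((q[q[:,2]>.2][:,:2]*1000).astype(np.float32)),q.max(0))
for n,(x0,y0,x1,y1) in {"scene":(150,90,250,200),"top":(350,200,440,265)}.items():
    im=np.load(f"{n}0im.npy");c=cv2.resize(im[y0:y1,x0:x1],None,fx=5,fy=5,interpolation=cv2.INTER_CUBIC);cv2.imwrite(f"pics/b_{n}.png",c)
E
```

```text
tips 0.011
scene ((651.3509521484375, 165.28530883789062), (145.29534912109375, 148.7922821044922), 26.64012336730957)
cover [0.662  0.1234 0.1596] [ 0.38823048  0.19766332 -0.90011461]
top ((646.822998046875, 161.78314208984375), (147.5663299560547, 144.91207885742188), 26.743724822998047)
cover [0.6607 0.1221 0.1607] [ 0.38254895  0.16491988 -0.90909721]
scene 123 ((452.2972412109375, -214.28945922851562), 28.7655029296875) [ 455.36694573 -211.3917388 ]
handle 356 [ 0.4573 -0.2085  0.192 ] ((454.5233154296875, -211.59397888183594), (17.07345962524414, 30.416318893432617), 75.0154800415039) [ 0.46988024 -0.2019361   0.22609466]
top 108 ((450.1590270996094, -216.51539611816406), 28.016075134277344) [ 447.53839752 -209.737452  ]
handle 199 [ 0.4498 -0.2119  0.2036] ((451.51019287109375, -214.79444885253906), (14.393257141113281, 29.8631591796875), 77.74789428710938) [ 0.46691394 -0.20532441  0.23011465]
```

View pics/c_top.png

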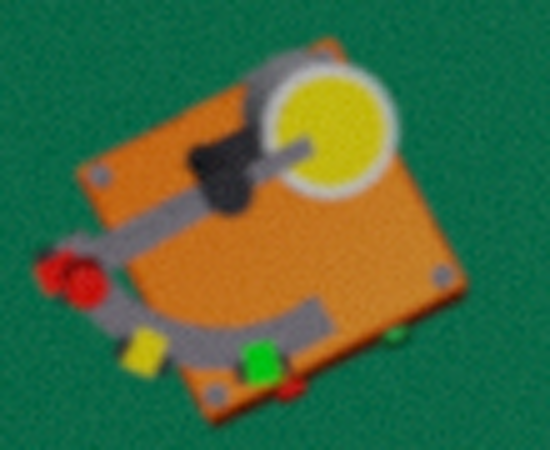

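The crops confirm the choice: the knob at top (205,175) / scene (326,265) sits on the orange base, with the yellow cover closed and the lever on the red mark. The other two are pink. Next, a move planner.

```bash
cat >> h.py <<'E'
A=np.radians(26.7);T=np.radians(25)
XF=np.array([np.cos(A),np.sin(A),0]);YW=np.array([-np.sin(A),np.cos(A),0]);ZZ=np.array([0,0,1.])
ZW=np.cos(T)*ZZ-np.sin(T)*XF;XW=np.cos(T)*XF+np.sin(T)*ZZ
O=np.array([.7035,.1440,.0555])
def knob(th,h=.148):
    return O+.055*YW+h*ZW+.078*(np.cos(th)*YW-np.sin(th)*XW)
def brushgrip(s,x=0,tilt=25,g=.19):
    "world grasp point when brush origin at (x,0,s) in well, tilted `tilt` deg to front"
    t=np.radians(tilt);return O+x*XW+s*ZW+g*(np.cos(t)*ZZ-np.sin(t)*XF)
def plan(pts,yaw=None,tcp=False):
    "pts: grasp points (8mm above TCP). prints increments"
    s=read_state();M=R.from_rotvec(s["orientation"]).as_matrix()
    y0=np.degrees(np.arctan2(M[1,0],M[0,0]))
    print("t %.2f tcp"%s["t"],s["tool_pos"].round(4),"grasp z %.4f"%(s["tool_pos"][2]+.008),"yaw %.2f tilt %.2f"%(y0,np.degrees(np.arccos(-M[2,2]))),"F",s["force"].round(1),"open %.4f"%s["opening"],"q6 %.2f"%s["q"][5])
    for p in np.atleast_2d(pts):
        d=M.T@(p-[0,0,.008]-s["tool_pos"])*100
        print(d.round(2), "turn" ,None if yaw is None else round(-np.radians(yaw-y0),3),"->",np.round(p,4))
E
python3 - <<'E'
from h import *
k=knob(0);print(k,ZW)
plan([[.207,.563,.33],k+[0,0,.1],k],116.7)
print([knob(t).round(3) for t in (0,.3,.6,.9,1.1,1.3)])
E
```

```text
[0.58786242 0.23471461 0.18963355] [-0.37755506 -0.18989041  0.90630779]
t 0.10 tcp [0.2065 0.5628 0.2287] grasp z 0.2367 yaw 69.84 tilt 0.10 F [ 0.3 -0.5 -0.4] open 0.0930 q6 -0.09
[ 0.02  0.04 -9.33] turn -0.818 -> [0.207 0.563 0.33 ]
[-17.67  47.1   -5.27] turn -0.818 -> [0.5879 0.2347 0.2896]
[-17.65  47.11   4.73] turn -0.818 -> [0.5879 0.2347 0.1896]
[array([0.588, 0.235, 0.19 ]), array([0.571, 0.222, 0.18 ]), array([0.558, 0.205, 0.171]), array([0.552, 0.183, 0.164]), array([0.551, 0.168, 0.16 ]), array([0.553, 0.153, 0.158])]
```

Request:
{"name": "play_rows", "arguments": {
  "increments": [
    [[0, 0, -4.5, 0], [0, 0, -9, -0.1], [-1.5, 4, -9, -0.2], [-3, 8, -9, -0.3], [-4.5, 12, -9, -0.4]]
  ],
  "jaw": 5.5
}}

```text
t: 0.6
tool_pos: [0.3044, 0.4785, 0.3187]
orientation: [2.161, 2.28, -0.002]
force: [0.2, 0.5, -1.5]
opening: 0.0581
```

```bash
python3 - <<'E'
from h import *
k=knob(0)
plan([k+[0,0,.1],k],116.7)
E
```

```text
t 0.60 tcp [0.3044 0.4785 0.3187] grasp z 0.3267 yaw 93.07 tilt 0.09 F [ 0.2  0.5 -1.5] open 0.0581 q6 -0.71
[-25.86  27.01   3.73] turn -0.412 -> [0.5879 0.2347 0.2896]
[-25.84  27.01  13.73] turn -0.412 -> [0.5879 0.2347 0.1896]
```

Request:
{"name": "play_rows", "arguments": {
  "increments": [
    [[-3.3, 3.4, 0.5, -0.1], [-6.6, 6.8, 1, -0.2], [-9.9, 10.2, 1.5, -0.3], [-13.2, 13.6, 2, -0.4], [-16, 16.5, 2.5, -0.412]]
  ]
}}

```text
t: 1.1
tool_pos: [0.479, 0.3255, 0.2932]
orientation: [1.645, 2.676, -0.004]
force: [0.5, 1.2, -0.3]
opening: 0.0552
```

```bash
python3 - <<'E'
from h import *
k=knob(0)
plan([k+[0,0,.1],k],116.7)
E
```

```text
t 1.10 tcp [0.479  0.3255 0.2932] grasp z 0.3012 yaw 116.85 tilt 0.13 F [ 0.5  1.2 -0.3] open 0.0552 q6 -1.53
[-13.01   5.61   1.16] turn 0.003 -> [0.5879 0.2347 0.2896]
[-13.     5.63  11.16] turn 0.003 -> [0.5879 0.2347 0.1896]
```

Request:
{"name": "play_rows", "arguments": {
  "increments": [
    [[-4, 1.8, 0.5, 0], [-8, 3.6, 1, 0], [-12, 5.2, 1.2, 0], [-13, 5.6, 1.2, 0], [-13, 5.6, 4, 0]]
  ]
}}

```text
t: 1.6
tool_pos: [0.5908, 0.2335, 0.2568]
orientation: [1.647, 2.67, 0.004]
force: [0.7, 0.5, 1.1]
opening: 0.0551
```

```bash
python3 - <<'E'
from h import *
k=knob(0)
plan([k+[0,0,.1],k],116.7)
im,d=read_camera("scene");cv2.imwrite("pics/s1.png",im)
E
```

```text
t 1.60 tcp [0.5908 0.2335 0.2568] grasp z 0.2648 yaw 116.67 tilt 0.30 F [0.7 0.5 1.1] open 0.0551 q6 -1.74
[ 0.24 -0.2  -2.49] turn -0.001 -> [0.5879 0.2347 0.2896]
[ 0.27 -0.24  7.51] turn -0.001 -> [0.5879 0.2347 0.1896]
```

View pics/s1.png

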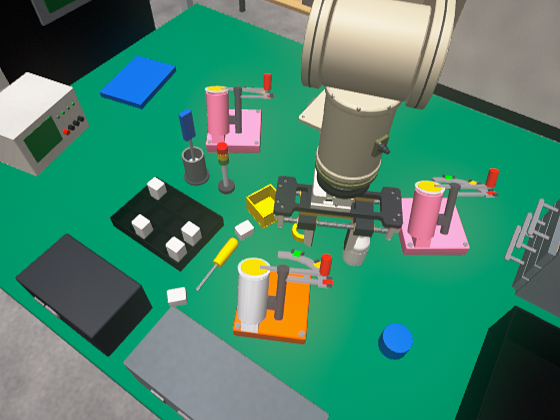

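The open fingers straddle the knob from above: tips at about (308,238) and (358,250), knob top at (327,257). I'll go down and grip.

Request:
{"name": "play_rows", "arguments": {
  "increments": [
    [[0.25, -0.2, 2.5, 0], [0.25, -0.2, 5, 0], [0.25, -0.2, 7, 0], [0.25, -0.2, 7.5, 0], [0.25, -0.2, 7.5, 0]]
  ]
}}

```text
t: 2.15
tool_pos: [0.5829, 0.2351, 0.1728]
orientation: [-1.645, -2.672, 0.01]
force: [0.1, -0.8, 0.6]
opening: 0.0548
```

Request:
{"name": "play_rows", "arguments": {
  "increments": [
    [[0, 0, 0, 0], [0, 0, 0, 0], [0, 0, 0, 0], [0, 0, 0, 0], [0, 0, 0, 0]]
  ],
  "jaw": 0.5,
  "squeeze": 8
}}

```text
t: 2.65
tool_pos: [0.5832, 0.2349, 0.1732]
orientation: [-1.645, -2.672, 0.01]
force: [7.2, -10.7, -0.0]
opening: 0.0197
```

```bash
python3 - <<'E'
from h import *
plan([knob(t) for t in (0,.1,.2,.3,.4,.5,.6)],116.7)
E
```

```text
t 2.65 tcp [0.5832 0.2349 0.1732] grasp z 0.1812 yaw 116.77 tilt 0.42 F [  7.2 -10.7  -0. ] open 0.0197 q6 -1.74
[-0.23  0.4  -0.85] turn 0.001 -> [0.5879 0.2347 0.1896]
[-0.27 -0.31 -0.51] turn 0.001 -> [0.5817 0.2312 0.1863]
[-0.38 -1.   -0.18] turn 0.001 -> [0.576  0.227  0.1831]
[-0.58 -1.69  0.14] turn 0.001 -> [0.5708 0.2222 0.1799]
[-0.84 -2.35  0.46] turn 0.001 -> [0.566  0.2168 0.1768]
[-1.18 -2.98  0.76] turn 0.001 -> [0.5619 0.211  0.1738]
[-1.59 -3.58  1.04] turn 0.001 -> [0.5583 0.2046 0.171 ]
```

Request:
{"name": "play_rows", "arguments": {
  "increments": [
    [[-0.2, 0, -0.4, 0], [-0.25, -0.6, -0.2, 0], [-0.4, -1.3, 0.1, 0], [-0.6, -1.9, 0.4, 0], [-0.85, -2.5, 0.7, 0]]
  ]
}}

```text
t: 3.15
tool_pos: [0.5621, 0.2185, 0.1646]
orientation: [-1.639, -2.669, 0.01]
force: [-6.5, 12.1, -5.8]
opening: 0.0198
```

```bash
python3 - <<'E'
from h import *
plan([knob(t,.144) for t in (.4,.5,.6,.7,.8,.9,1,1.1,1.2,1.3)],116.7)
E
```

```text
t 3.15 tcp [0.5621 0.2185 0.1646] grasp z 0.1726 yaw 116.87 tilt 0.65 F [-6.5 12.1 -5.8] open 0.0198 q6 -1.76
[-0.32  0.45 -0.06] turn 0.003 -> [0.5675 0.2176 0.1732]
[-0.66 -0.19  0.24] turn 0.003 -> [0.5634 0.2117 0.1702]
[-1.07 -0.79  0.53] turn 0.003 -> [0.5598 0.2054 0.1674]
[-1.54 -1.35  0.79] turn 0.003 -> [0.5569 0.1986 0.1648]
[-2.07 -1.87  1.04] turn 0.003 -> [0.5547 0.1916 0.1624]
[-2.66 -2.33  1.26] turn 0.003 -> [0.5532 0.1842 0.1602]
[-3.29 -2.74  1.45] turn 0.003 -> [0.5523 0.1767 0.1583]
[-3.97 -3.09  1.61] turn 0.003 -> [0.5522 0.1691 0.1566]
[-4.68 -3.38  1.75] turn 0.003 -> [0.5529 0.1614 0.1553]
[-5.42 -3.61  1.85] turn 0.003 -> [0.5542 0.1538 0.1542]
```

Request:
{"name": "play_rows", "arguments": {
  "increments": [
    [[-0.3, -0.3, 0, 0], [-0.7, -0.8, 0.3, 0], [-1.1, -1.3, 0.5, 0], [-1.6, -1.8, 0.8, 0], [-2.1, -2.3, 1.0, 0]]
  ]
}}

```text
t: 3.65
tool_pos: [0.5461, 0.1913, 0.1523]
orientation: [-1.631, -2.662, 0.015]
force: [-16.0, 9.6, -5.2]
opening: 0.0218
```

```bash
python3 - <<'E'
from h import *
plan([knob(t,.144)-.0045*XF for t in (.7,.8,.9,1,1.1,1.2,1.3)],116.7)
E
```

```text
t 3.65 tcp [0.5461 0.1913 0.1523] grasp z 0.1603 yaw 116.99 tilt 1.25 F [-16.    9.6  -5.2] open 0.0218 q6 -1.80
[ 0.17  0.84 -0.46] turn 0.005 -> [0.5529 0.1966 0.1648]
[-0.36  0.32 -0.22] turn 0.005 -> [0.5507 0.1895 0.1624]
[-0.95 -0.14 -0.  ] turn 0.005 -> [0.5491 0.1822 0.1602]
[-1.58 -0.55  0.19] turn 0.005 -> [0.5483 0.1747 0.1583]
[-2.26 -0.91  0.35] turn 0.005 -> [0.5482 0.1671 0.1566]
[-2.97 -1.2   0.49] turn 0.005 -> [0.5488 0.1594 0.1553]
[-3.71 -1.42  0.59] turn 0.005 -> [0.5502 0.1518 0.1542]
```

```bash
python3 - <<'E'
from h import *
for n,(x0,y0,x1,y1) in {"scene":(220,205,350,345),"top":(190,110,300,215)}.items():
    im,d=read_camera(n);np.save(f"{n}2.npy",d);np.save(f"{n}2im.npy",im)
    pts=[O+.113*ZW,O+.055*YW+.114*ZW]+[O+.055*YW+.097*ZW+.078*(np.cos(t)*YW-np.sin(t)*XW) for t in(0,.65,1.3)]
    c=cv2.resize(im[y0:y1,x0:x1],None,fx=5,fy=5,interpolation=cv2.INTER_CUBIC)
    for u in proj(n,np.array(pts)): cv2.drawMarker(c,tuple(int(v) for v in ((u-[x0,y0])*5+2)),(255,0,255),0,14,2)
    cv2.imwrite(f"pics/d_{n}.png",c)
E
```

```text
(no output)
```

View pics/d_scene.png

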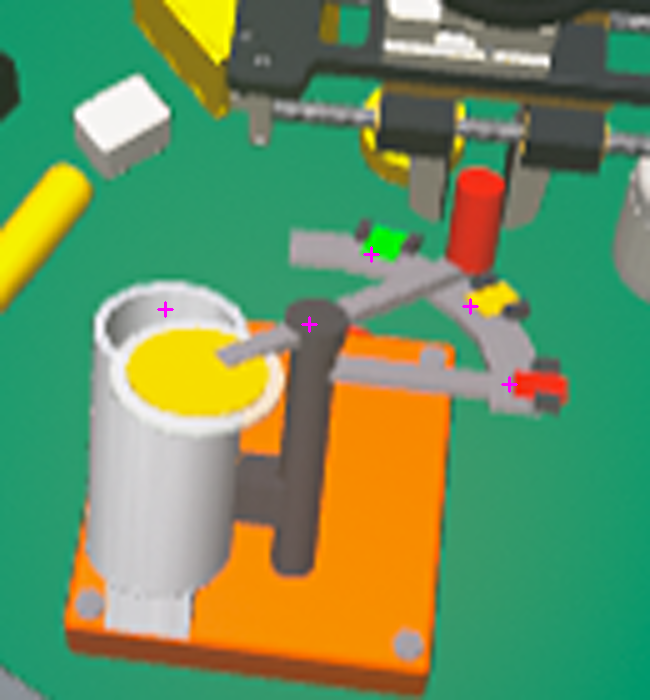

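View pics/d_top.png

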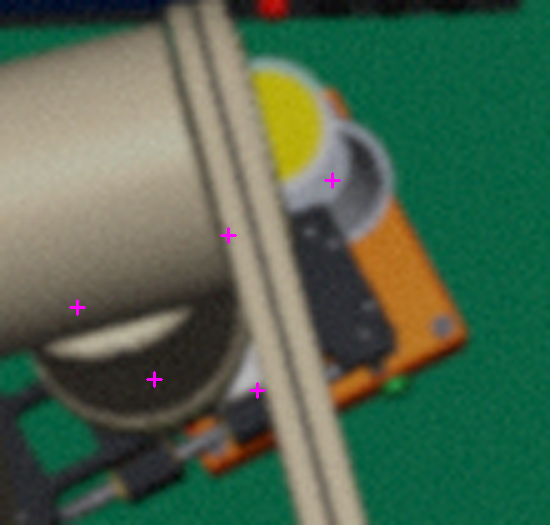

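The scene crop shows the lever at about 0.8 rad, between yellow (490,298) and green (385,243). The knob sits at the camera-side edge of the pads (475,220), so the grip is too far forward. I'll measure the knob, then regrip centred.

```bash
python3 - <<'E'
from h import *
im=np.load("scene2im.npy").astype(int);d=np.load("scene2.npy");P=cloud("scene",d);b,g,r=im[...,0],im[...,1],im[...,2]
m=(r>130)&(g<60)&(b<60)&(d>0);m[:,:300]=0;m[:, 340:]=0;m[:230]=0;m[262:]=0
q=P[m];print(len(q),q.mean(0),q.min(0),q.max(0))
o=np.load("scene0im.npy").astype(int);b,g,r=o[...,0],o[...,1],o[...,2];P0=cloud("scene",np.load("scene0.npy"))
m0=(r>130)&(g<60)&(b<60);m0[:,:300]=0;m0[:,340:]=0;m0[:235]=0;m0[276:]=0;q0=P0[m0];print(len(q0),q0.mean(0))
dd=q.mean(0)-q0.mean(0);print(dd)
for t in(.6,.7,.8,.9,1.0):print(t,knob(t)-knob(0))
plan([knob(t,.144) for t in (.7,.8,.9,1,1.1,1.2,1.3)],116.7)
E
```

```text
171 [0.56191793 0.20082256 0.1615751 ] [0.54584846 0.18867385 0.14052567] [0.57361622 0.21146117 0.17628923]
192 [0.59507882 0.23978004 0.18583561]
[-0.03316089 -0.03895748 -0.02426051]
0.6 [-0.02953811 -0.03010602 -0.018613  ]
0.7 [-0.03244352 -0.03684895 -0.02123614]
0.8 [-0.03467458 -0.04391995 -0.02364709]
0.9 [-0.03620901 -0.05124836 -0.02582176]
1.0 [-0.03703147 -0.05876096 -0.02773844]
t 3.75 tcp [0.5453 0.1905 0.1517] grasp z 0.1597 yaw 116.96 tilt 1.37 F [-19.8   8.4  -2.8] open 0.0205 q6 -1.80
[ 0.2   1.4  -0.54] turn 0.005 -> [0.5569 0.1986 0.1648]
[-0.33  0.88 -0.29] turn 0.005 -> [0.5547 0.1916 0.1624]
[-0.92  0.42 -0.07] turn 0.005 -> [0.5532 0.1842 0.1602]
[-1.55  0.01  0.12] turn 0.005 -> [0.5523 0.1767 0.1583]
[-2.23 -0.34  0.28] turn 0.005 -> [0.5522 0.1691 0.1566]
[-2.94 -0.63  0.42] turn 0.005 -> [0.5529 0.1614 0.1553]
[-3.68 -0.86  0.52] turn 0.005 -> [0.5542 0.1538 0.1542]
```

Request:
{"name": "play_rows", "arguments": {
  "increments": [
    [[0, 0, 0, 0], [0, 0, -0.1, 0], [0, 0.4, -0.2, 0], [0, 0.8, -0.4, 0], [0, 0.9, -0.4, 0]]
  ],
  "jaw": 4
}}

```text
t: 4.25
tool_pos: [0.5547, 0.1948, 0.1565]
orientation: [-1.632, -2.661, 0.016]
force: [-0.8, -0.9, 0.4]
opening: 0.04
```

```bash
python3 - <<'E'
from h import *
plan([knob(t,.144) for t in (.7,.75,.8,.9,1,1.1,1.2,1.3)],116.7)
E
```

```text
t 4.25 tcp [0.5547 0.1948 0.1565] grasp z 0.1645 yaw 116.94 tilt 1.26 F [-0.8 -0.9  0.4] open 0.0400 q6 -1.80
[ 0.24  0.38 -0.03] turn 0.004 -> [0.5569 0.1986 0.1648]
[-0.02  0.11  0.09] turn 0.004 -> [0.5557 0.1951 0.1635]
[-0.29 -0.14  0.21] turn 0.004 -> [0.5547 0.1916 0.1624]
[-0.88 -0.6   0.43] turn 0.004 -> [0.5532 0.1842 0.1602]
[-1.51 -1.01  0.62] turn 0.004 -> [0.5523 0.1767 0.1583]
[-2.19 -1.36  0.79] turn 0.004 -> [0.5522 0.1691 0.1566]
[-2.9  -1.65  0.92] turn 0.004 -> [0.5529 0.1614 0.1553]
[-3.64 -1.88  1.02] turn 0.004 -> [0.5542 0.1538 0.1542]
```

Now close and follow the arc.

Request:
{"name": "play_rows", "arguments": {
  "increments": [
    [[0, 0.2, 0, 0], [0, 0.2, 0, 0], [0, 0.2, 0, 0], [0, 0.2, 0, 0], [0, 0.2, 0, 0]]
  ],
  "jaw": 0.5
}}

```text
t: 4.75
tool_pos: [0.5558, 0.1959, 0.1562]
orientation: [-1.632, -2.661, 0.017]
force: [-4.3, 3.2, 0.4]
opening: 0.0198
```

```bash
python3 - <<'E'
from h import *
plan([knob(t,.144) for t in (.7,.75,.8,.9,1,1.1,1.2,1.3)],116.7)
E
```

```text
t 4.75 tcp [0.5558 0.1959 0.1562] grasp z 0.1642 yaw 116.96 tilt 1.33 F [-4.3  3.2  0.4] open 0.0198 q6 -1.80
[ 0.19  0.22 -0.06] turn 0.005 -> [0.5569 0.1986 0.1648]
[-0.07 -0.04  0.06] turn 0.005 -> [0.5557 0.1951 0.1635]
[-0.34 -0.3   0.18] turn 0.005 -> [0.5547 0.1916 0.1624]
[-0.93 -0.76  0.4 ] turn 0.005 -> [0.5532 0.1842 0.1602]
[-1.56 -1.17  0.59] turn 0.005 -> [0.5523 0.1767 0.1583]
[-2.24 -1.52  0.76] turn 0.005 -> [0.5522 0.1691 0.1566]
[-2.95 -1.81  0.89] turn 0.005 -> [0.5529 0.1614 0.1553]
[-3.69 -2.03  0.99] turn 0.005 -> [0.5542 0.1538 0.1542]
```

Request:
{"name": "play_rows", "arguments": {
  "increments": [
    [[-0.3, -0.3, 0.1, 0], [-0.6, -0.5, 0.3, 0], [-0.9, -0.75, 0.4, 0], [-1.2, -0.95, 0.5, 0], [-1.55, -1.15, 0.6, 0]]
  ]
}}

```text
t: 5.25
tool_pos: [0.5512, 0.1767, 0.1499]
orientation: [-1.63, -2.659, 0.019]
force: [-7.6, 2.7, 3.2]
opening: 0.0199
```

```bash
python3 - <<'E'
from h import *
plan([knob(t,.144) for t in (.8,.9,1,1.1,1.2,1.3,1.35)],116.7)
E
```

```text
t 5.25 tcp [0.5512 0.1767 0.1499] grasp z 0.1579 yaw 116.97 tilt 1.48 F [-7.6  2.7  3.2] open 0.0199 q6 -1.83
[ 1.17  0.98 -0.45] turn 0.005 -> [0.5547 0.1916 0.1624]
[ 0.59  0.52 -0.23] turn 0.005 -> [0.5532 0.1842 0.1602]
[-0.05  0.11 -0.04] turn 0.005 -> [0.5523 0.1767 0.1583]
[-0.72 -0.24  0.12] turn 0.005 -> [0.5522 0.1691 0.1566]
[-1.44 -0.53  0.26] turn 0.005 -> [0.5529 0.1614 0.1553]
[-2.18 -0.76  0.35] turn 0.005 -> [0.5542 0.1538 0.1542]
[-2.55 -0.84  0.39] turn 0.005 -> [0.5551 0.1501 0.1538]
```

Request:
{"name": "play_rows", "arguments": {
  "increments": [
    [[-0.5, -0.2, 0.1, 0], [-1.0, -0.4, 0.2, 0], [-1.45, -0.6, 0.3, 0], [-1.9, -0.75, 0.35, 0], [-2.2, -0.85, 0.4, 0]]
  ]
}}

```text
t: 5.75
tool_pos: [0.5522, 0.1524, 0.145]
orientation: [-1.629, -2.657, 0.022]
force: [-5.7, 1.4, 0.9]
opening: 0.0197
```

```bash
python3 - <<'E'
from h import *
plan([knob(t,.144) for t in (1.2,1.3,1.35)],116.7)
for n,(x0,y0,x1,y1) in {"scene":(220,205,350,345)}.items():
    im,d=read_camera(n)
    c=cv2.resize(im[y0:y1,x0:x1],None,fx=4,fy=4,interpolation=cv2.INTER_CUBIC)
    cv2.imwrite(f"pics/e_{n}.png",c)
E
```

```text
t 5.75 tcp [0.5522 0.1524 0.145 ] grasp z 0.1530 yaw 116.96 tilt 1.64 F [-5.7  1.4  0.9] open 0.0197 q6 -1.87
[ 0.78  0.47 -0.23] turn 0.005 -> [0.5529 0.1614 0.1553]
[ 0.04  0.25 -0.13] turn 0.005 -> [0.5542 0.1538 0.1542]
[-0.34  0.16 -0.1 ] turn 0.005 -> [0.5551 0.1501 0.1538]
```

View pics/e_scene.png

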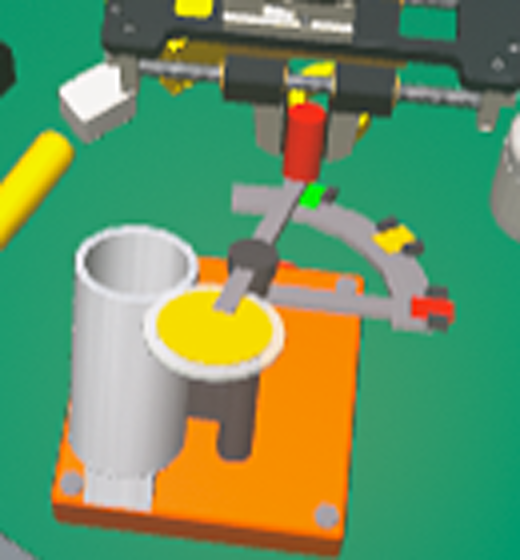

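The lever is near the green mark at (315,195), but parallax makes it hard to judge. I'll fit its angle from the images.

```bash
python3 - <<'E'
from h import *
im,d=read_camera("scene");cv2.imwrite("pics/s3.png",im);im=im.astype(int);P=cloud("scene",d);b,g,r=im[...,0],im[...,1],im[...,2]
def blob(m,box):
    k=np.zeros_like(m);x0,y0,x1,y1=box;k[y0:y1,x0:x1]=1;v,u=np.where(m&k);return np.array([u.mean(),v.mean()]),P[v,u].mean(0),len(u)
red=(r>130)&(g<60)&(b<60)
print("knob",blob(red,(285,225,305,252)))
for t in(0,1.1,1.2,1.3,1.4,1.5):print(t,proj("scene",knob(t,.138)),(knob(t)-knob(0)).round(4))
ye=(r>170)&(g>150)&(b<80)
print("cover",blob(ye,(255,275,295,302)))
for t in(1.1,1.2,1.3,1.4,1.5):
    c=O+.055*YW+.114*ZW+.055*(-np.cos(t)*YW+np.sin(t)*XW);print(t,proj("scene",c),c)
E
```

```text
knob (array([295.3081761 , 240.03773585]), array([0.56881575, 0.16034051, 0.16539626]), 159)
0 [[324.24727803 263.94993102]] [0. 0. 0.]
1.1 [[302.83772485 241.17819458]] [-0.0371 -0.0664 -0.0294]
1.2 [[299.3723763  239.92498461]] [-0.0365 -0.074  -0.0307]
1.3 [[295.77387821 238.85717806]] [-0.0352 -0.0816 -0.0318]
1.4 [[292.07131556 237.98136929]] [-0.0331 -0.0891 -0.0325]
1.5 [[288.2938426  237.30298171]] [-0.0304 -0.0964 -0.0329]
cover (array([273.19363395, 286.92307692]), array([0.68484288, 0.18506189, 0.18371981]), 377)
1.1 [[265.28056421 284.11463676]] [0.68664278 0.1691608  0.17953432]
1.2 [[267.91454078 285.23595847]] [0.68620636 0.17455836 0.18048341]
1.3 [[270.70571036 286.19633854]] [0.68526575 0.17992523 0.18121604]
1.4 [[273.62231173 286.98329111]] [0.68383037 0.1852078  0.18172489]
1.5 [[276.63048549 287.58654978]] [0.68191454 0.19035328 0.18200487]
```

```bash
python3 - <<'E'
from h import *
def cov(im,box):
    im=im.astype(int);b,g,r=im[...,0],im[...,1],im[...,2]
    m=((r>170)&(g>150)&(b<80)).astype(np.uint8);k=np.zeros_like(m);x0,y0,x1,y1=box;k[y0:y1,x0:x1]=1
    p=cv2.findNonZero(m*k);h=cv2.convexHull(p);return cv2.fitEllipse(h),cv2.minEnclosingCircle(p)[0]
print(cov(np.load("scene0im.npy"),(235,252,275,280)), proj("scene",O+.113*ZW))
print(cov(cv2.imread("pics/s3.png"),(250,272,298,304)))
h=O+.055*YW+.113*ZW
for t in(1.2,1.3,1.4,1.5):
    print(t,proj("scene",h+.055*(-np.cos(t)*YW+np.sin(t)*XW)))
for t in(0,1.2,1.3,1.4):print(proj("scene",knob(t,.158)),proj("scene",knob(t,.118)))
im=cv2.imread("pics/s3.png")
cv2.imwrite("pics/f.png",cv2.resize(im[222:262,280:320],None,fx=14,fy=14,interpolation=cv2.INTER_NEAREST))
o=np.load("scene0im.npy");cv2.imwrite("pics/f0.png",cv2.resize(o[250:290,305:345],None,fx=14,fy=14,interpolation=cv2.INTER_NEAREST))
E
```

```text
(((253.67001342773438, 266.7389221191406), (15.370146751403809, 26.58002281188965), 92.66944122314453), (253.5, 267.0)) [[252.60571823 266.4934986 ]]
(((274.7291564941406, 285.1099853515625), (20.566558837890625, 30.118452072143555), 85.73953247070312), (274.9166564941406, 286.0))
1.2 [[267.87944228 285.6773599 ]]
1.3 [[270.668775  286.6382038]]
1.4 [[273.583475   287.42546607]]
1.5 [[276.58970802 288.0288773 ]]
[[325.62311569 255.05976658]] [[322.90432238 272.62762382]]
[[300.35916886 231.46525335]] [[298.40734819 248.19813011]]
[[296.71718814 230.41140463]] [[294.85131125 247.11723268]]
[[292.97092487 229.54522227]] [[291.19144371 246.232427  ]]
```

View pics/f.png

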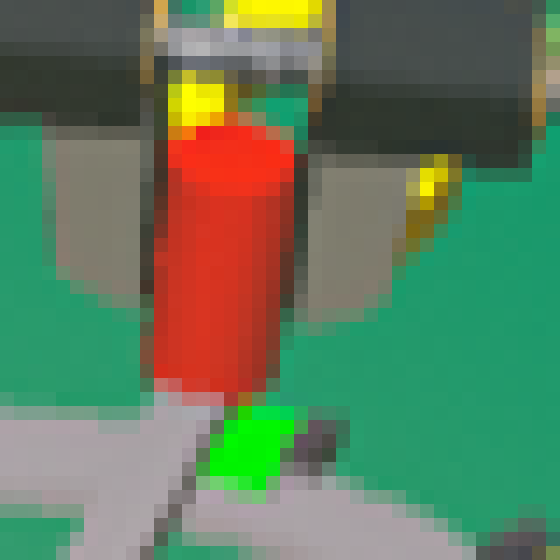

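View pics/f0.png

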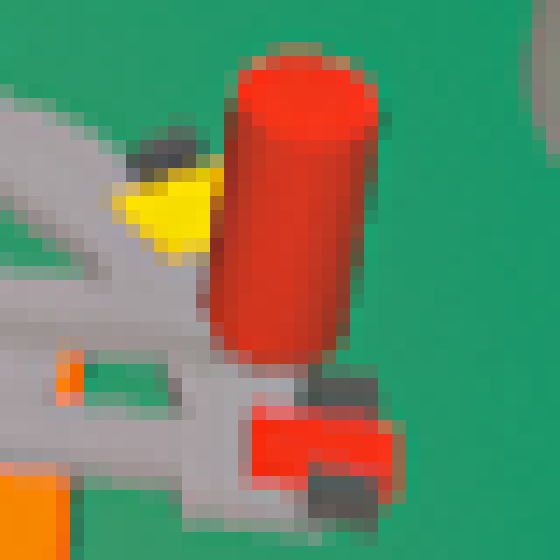

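Estimates come out at 1.34 to 1.40, so I'll nudge back by about 0.05 rad.

Request:
{"name": "play_rows", "arguments": {
  "increments": [
    [[0.15, 0.05, 0, 0], [0.3, 0.1, 0, 0], [0.4, 0.1, -0.05, 0], [0.4, 0.1, -0.05, 0], [0.4, 0.1, -0.05, 0]]
  ]
}}

```text
t: 6.35
tool_pos: [0.5515, 0.1558, 0.1454]
orientation: [-1.63, -2.657, 0.023]
force: [0.8, -3.0, -1.1]
opening: 0.0198
```

Request:
{"name": "play_rows", "arguments": {
  "increments": [
    [[0, 0, 0, 0], [0, 0, 0, 0], [0, 0, -0.5, 0], [0, 0, -3.5, 0], [0, 0, -8, 0]]
  ],
  "jaw": 4.5
}}

```text
t: 6.85
tool_pos: [0.5517, 0.1557, 0.2233]
orientation: [-1.627, -2.653, 0.029]
force: [1.2, 0.5, 0.5]
opening: 0.0444
```

```bash
python3 - <<'E'
from h import *
plan([[.4525,-.2135,.33]],77)
im,d=read_camera("scene")
cv2.imwrite("pics/g.png",cv2.resize(im[222:307,230:325],None,fx=7,fy=7,interpolation=cv2.INTER_NEAREST))
E
```

```text
t 6.85 tcp [0.5517 0.1557 0.2233] grasp z 0.2313 yaw 116.95 tilt 1.97 F [1.2 0.5 0.5] open 0.0444 q6 -1.86
[-28.26 -25.88  -9.49] turn 0.697 -> [ 0.4525 -0.2135  0.33  ]
```

View pics/g.png

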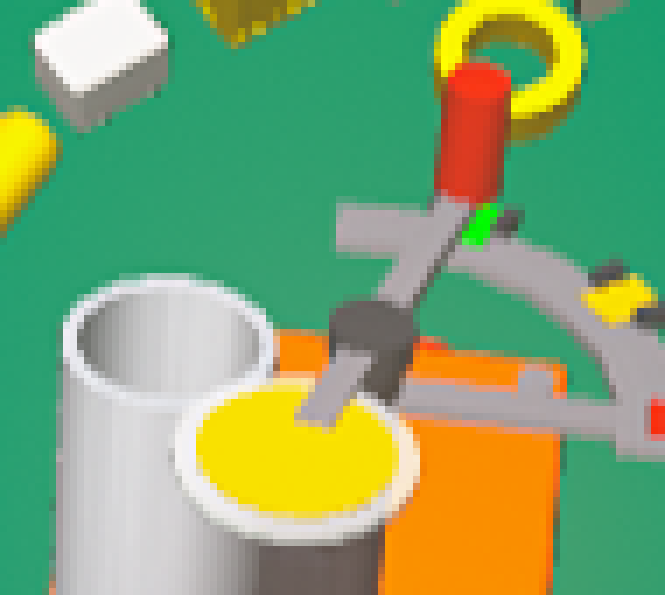

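The lever now reads about 1.30: knob top at (297.8,232.6), cover centre at (272,285.5), mouth clear at (253.8,270). Next is the brush.

Request:
{"name": "play_rows", "arguments": {
  "increments": [
    [[0, 0, -4, 0.1], [-3, -3, -8, 0.24], [-6, -6, -9.5, 0.38], [-9, -9, -9.5, 0.52], [-12, -12, -9.5, 0.66]]
  ],
  "jaw": 5.5
}}

```text
t: 7.4
tool_pos: [0.5055, -0.0063, 0.3326]
orientation: [-2.418, -1.988, 0.018]
force: [0.4, -0.7, -0.8]
opening: 0.0552
```

```bash
python3 - <<'E'
from h import *
plan([[.4525,-.2135,.33]],77)
print(proj("scene",O+.104*ZW))
im,d=read_camera("scene")
P=cloud("scene",d);v=P[255:290,230:280].reshape(-1,3)
w=(v-O)@np.stack([XW,YW,ZW],1)
rr=np.hypot(w[:,0],w[:,1]);m=(abs(rr-.0275)<.006)&(abs(w[:,2]-.104)<.006)
q=w[m];print(m.sum(),q[:,2].mean())
from scipy.optimize import least_squares
print(cv2.minEnclosingCircle((q[:,:2]*1000).astype(np.float32)),least_squares(lambda p:np.hypot(q[:,0]-p[0],q[:,1]-p[1])-p[2],[0,0,.028],loss='soft_l1',f_scale=.001).x)
# plane normal
c=v[m].mean(0);print(np.linalg.svd(v[m]-c)[2][2],ZW)
E
```

```text
t 7.40 tcp [ 0.5055 -0.0063  0.3326] grasp z 0.3406 yaw 78.86 tilt 0.93 F [ 0.4 -0.7 -0.8] open 0.0552 q6 -1.49
[-21.35  -1.19   1.12] turn 0.033 -> [ 0.4525 -0.2135  0.33  ]
[[252.39061079 270.31416127]]
224 0.10213507940614416
((0.9283041954040527, 1.7085384130477905), 31.525829315185547) [0.00129174 0.00273511 0.02721124]
[ 0.37781208  0.19405272 -0.90531849] [-0.37755506 -0.18989041  0.90630779]
```

Request:
{"name": "play_rows", "arguments": {
  "increments": [
    [[-4.5, -0.3, 0.2, 0.03], [-9, -0.6, 0.4, 0.03], [-13.5, -0.9, 0.6, 0.03], [-18, -1.1, 0.8, 0.03], [-21.3, -1.2, 1, 0.03]]
  ]
}}

```text
t: 7.95
tool_pos: [0.4476, -0.2198, 0.3242]
orientation: [-2.463, -1.937, 0.023]
force: [0.7, 0.3, 0.2]
opening: 0.0548
```

Request:
{"name": "play_rows", "arguments": {
  "increments": [
    [[0, 0, 0, 0], [0, 0, 0, 0]]
  ]
}}

```text
t: 8.15
tool_pos: [0.4476, -0.2202, 0.3246]
orientation: [-2.465, -1.935, 0.022]
force: [0.0, 0.6, 0.1]
opening: 0.0553
```

```bash
sed -i 's/^O=.*/O=np.array([.7035,.1440,.0555])+.0007*XW+.0015*YW/' h.py; python3 - <<'E'
from h import *
for n in("scene","top"):
    im,d=read_camera(n);cv2.imwrite(f"pics/k_{n}.png",im)
plan([[.4525,-.2135,.193]],77)
E
```

```text
t 8.25 tcp [ 0.4481 -0.219   0.3246] grasp z 0.3326 yaw 76.42 tilt 0.93 F [0.1 0.3 0.6] open 0.0552 q6 -1.88
[ 0.72  0.51 13.95] turn -0.01 -> [ 0.4525 -0.2135  0.193 ]
```

View pics/k_scene.png

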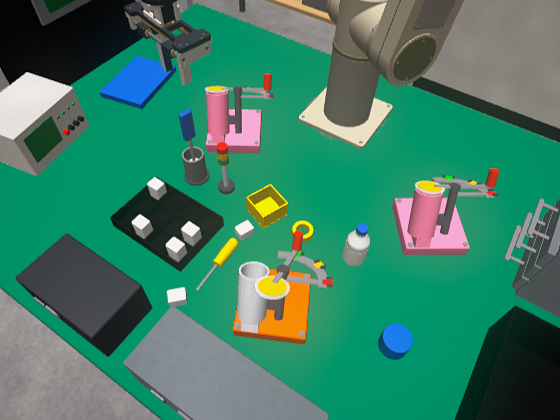

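Request:
{"name": "play_rows", "arguments": {
  "increments": [
    [[0.5, 0.4, 3, 0], [0.7, 0.5, 6, 0], [0.7, 0.5, 8, 0], [0.7, 0.5, 8, 0], [0.7, 0.5, 8, 0]]
  ]
}}

```text
t: 8.75
tool_pos: [0.4538, -0.2125, 0.2451]
orientation: [-2.461, -1.94, 0.022]
force: [-0.0, -0.0, -0.0]
opening: 0.0548
```

```bash
python3 - <<'E'
from h import *
im,d=read_camera("scene");cv2.imwrite("pics/l.png",cv2.resize(im[70:190,140:240],None,fx=5,fy=5))
plan([[.4525,-.2135,.193]],77)
print(proj("scene",[[.4525,-.2135,.223],[.4525,-.2135,.008]]))
E
```

```text
t 8.80 tcp [ 0.4541 -0.213   0.246 ] grasp z 0.2540 yaw 76.50 tilt 0.85 F [ 1.  -0.8  1.2] open 0.0550 q6 -1.87
[-0.04 -0.07  6.1 ] turn -0.009 -> [ 0.4525 -0.2135  0.193 ]
[[184.39459572 112.08866599]
 [196.26334711 174.3745829 ]]
```

View pics/l.png

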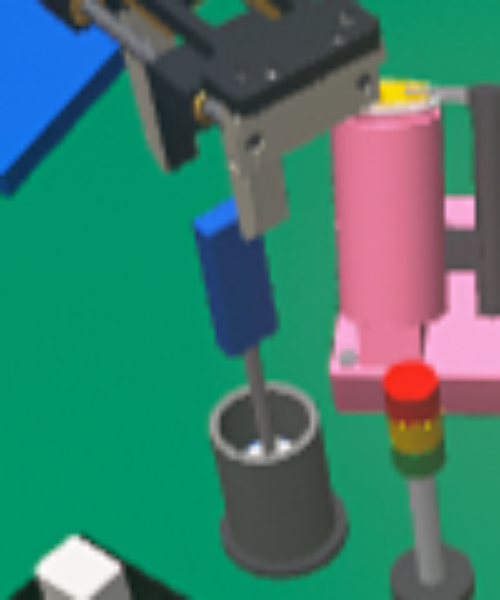

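The handle lies between the fingers: handle top at about (185,112), tips at (176,103) and (192,117), and it matches the model. Descend and grip.

Request:
{"name": "play_rows", "arguments": {
  "increments": [
    [[0, 0, 2.5, 0], [0, 0, 5, 0], [0, 0, 6, 0], [0, 0, 6, 0], [0, 0, 6, 0]]
  ]
}}

```text
t: 9.3
tool_pos: [0.454, -0.2136, 0.1877]
orientation: [-2.463, -1.942, 0.02]
force: [0.3, 0.2, -0.5]
opening: 0.0553
```

Request:
{"name": "play_rows", "arguments": {
  "increments": [
    [[0, 0, 0, 0], [0, 0, 0, 0], [0, 0, 0, 0], [0, 0, 0, 0], [0, 0, 0, 0]]
  ],
  "jaw": 0.3,
  "squeeze": 12
}}

```text
t: 9.8
tool_pos: [0.454, -0.2136, 0.1878]
orientation: [-2.464, -1.942, 0.02]
force: [0.7, -0.6, -0.2]
opening: 0.0198
```

```bash
python3 - <<'E'
from h import *
plan([[.4525,-.2135,.33]],116.7)
E
```

```text
t 9.80 tcp [ 0.454  -0.2136  0.1878] grasp z 0.1958 yaw 76.50 tilt 0.77 F [ 0.7 -0.6 -0.2] open 0.0198 q6 -1.87
[ -0.12  -0.3  -13.42] turn -0.702 -> [ 0.4525 -0.2135  0.33  ]
```

Request:
{"name": "play_rows", "arguments": {
  "increments": [
    [[0, 0, 0, 0], [0, 0, 0, 0], [0, 0, 0, 0]]
  ]
}}

```text
t: 10.1
tool_pos: [0.454, -0.2135, 0.1877]
orientation: [-2.463, -1.942, 0.02]
force: [-0.4, 1.0, 0.6]
opening: 0.0141
```

Request:
{"name": "play_rows", "arguments": {
  "increments": [
    [[0, 0, -2, 0], [0, 0, -6, 0], [0, 0, -11, 0], [0, 0, -16, 0], [0, 0, -20, -0.1]]
  ]
}}

```text
t: 10.6
tool_pos: [0.4566, -0.2127, 0.3909]
orientation: [-2.364, -2.064, 0.018]
force: [1.1, -0.8, -0.3]
opening: 0.0141
```

```bash
python3 - <<'E'
from h import *
im,d=read_camera("scene");cv2.imwrite("pics/m.png",im)
g=.188
print("entry tilt0",brushgrip(.13,0,0,g))
plan([[.5,-.05,.40],brushgrip(.15,0,0,g)],116.7)
E
```

```text
entry tilt0 [0.65431063 0.12093936 0.36161585]
t 10.65 tcp [ 0.4578 -0.2134  0.3979] grasp z 0.4059 yaw 82.78 tilt 0.60 F [-2.8  0.5  3.4] open 0.0138 q6 -1.98
[16.75  2.13  0.42] turn -0.592 -> [ 0.5  -0.05  0.4 ]
[35.19 14.6   2.23] turn -0.592 -> [0.6468 0.1171 0.3797]
```

View pics/m.png

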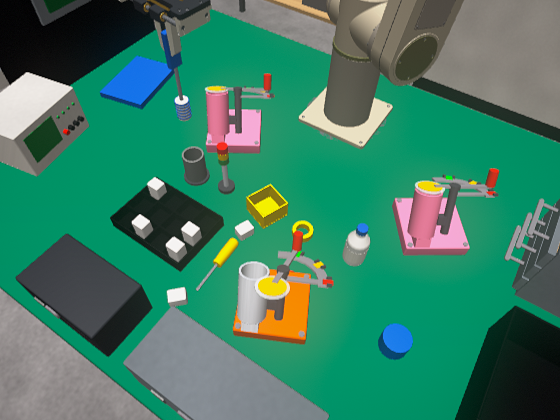

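The brush is held upright and clear of the stand, with its head at (183,110). I'll carry it over to the well.

Request:
{"name": "play_rows", "arguments": {
  "increments": [
    [[3, 0.6, 0, -0.1], [7, 1.5, 0, -0.22], [11, 3, 0, -0.35], [15, 5, 0, -0.47], [19, 7, 0, -0.59]]
  ]
}}

```text
t: 11.15
tool_pos: [0.5517, -0.0322, 0.3956]
orientation: [1.644, 2.674, -0.016]
force: [0.4, -0.7, -0.7]
opening: 0.0141
```

```bash
python3 - <<'E'
from h import *
g=.188
plan([brushgrip(.17,0,0,g),brushgrip(.15,0,0,g)],116.7)
E
```

```text
t 11.15 tcp [ 0.5517 -0.0322  0.3956] grasp z 0.4036 yaw 116.83 tilt 0.61 F [ 0.4 -0.7 -0.7] open 0.0141 q6 -2.19
[ 9.05 14.38  0.4 ] turn 0.002 -> [0.6392 0.1133 0.3979]
[ 9.06 15.24  2.21] turn 0.002 -> [0.6468 0.1171 0.3797]
```

Request:
{"name": "play_rows", "arguments": {
  "increments": [
    [[2, 3, 0, 0], [4.2, 6.5, 0, 0], [6.4, 10, 0.2, 0], [8.2, 13, 0.3, 0], [9, 14.4, 0.4, 0]]
  ]
}}

```text
t: 11.65
tool_pos: [0.6403, 0.1159, 0.3881]
orientation: [1.642, 2.677, -0.017]
force: [-0.3, -0.6, -0.9]
opening: 0.0139
```

Request:
{"name": "play_rows", "arguments": {
  "increments": [
    [[0, 0, 0, 0], [0, 0, 0, 0]]
  ]
}}

```text
t: 11.85
tool_pos: [0.6401, 0.116, 0.3869]
orientation: [-1.642, -2.678, 0.019]
force: [0.4, -0.5, -1.0]
opening: 0.0137
```

```bash
python3 - <<'E'
from h import *
g=.188
plan([brushgrip(s,0,0,g) for s in(.15,.13,.11,.09)],116.7)
im,d=read_camera("scene");cv2.imwrite("pics/n.png",cv2.resize(im[150:350,190:350],None,fx=3,fy=3))
np.save("n.npy",d);np.save("nim.npy",im)
im,d=read_camera("top");cv2.imwrite("pics/n2.png",im)
E
```

```text
t 11.85 tcp [0.6401 0.116  0.3869] grasp z 0.3949 yaw 116.99 tilt 0.70 F [ 0.4 -0.5 -1. ] open 0.0137 q6 -1.94
[-0.19  0.67  1.51] turn 0.005 -> [0.6468 0.1171 0.3797]
[-0.18  1.53  3.31] turn 0.005 -> [0.6543 0.1209 0.3616]
[-0.18  2.39  5.12] turn 0.005 -> [0.6619 0.1247 0.3435]
[-0.17  3.26  6.92] turn 0.005 -> [0.6694 0.1285 0.3254]
```

View pics/n.png

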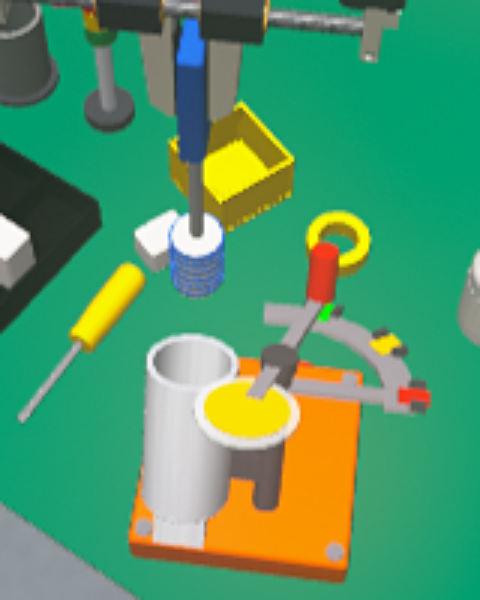

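The head at (197,255 in crop) hangs vertically above the mouth at (193,360 in crop). Enter vertically a little, then tilt the brush in the grip against the front rim.

```bash
python3 - <<'E'
from h import *
g=.188
plan([brushgrip(s,x,0,g) for s,x in((.12,-.003),(.1,-.003),(.085,-.004))],116.7)
E
```

```text
t 11.95 tcp [0.64   0.1149 0.3881] grasp z 0.3961 yaw 116.90 tilt 0.65 F [-0.4  0.7 -0.7] open 0.0139 q6 -1.94
[-0.08  1.74  4.46] turn 0.004 -> [0.6557 0.1216 0.3513]
[-0.07  2.6   6.27] turn 0.004 -> [0.6632 0.1254 0.3332]
[-0.07  3.16  7.66] turn 0.004 -> [0.6681 0.1279 0.3191]
```

View pics/n2.png

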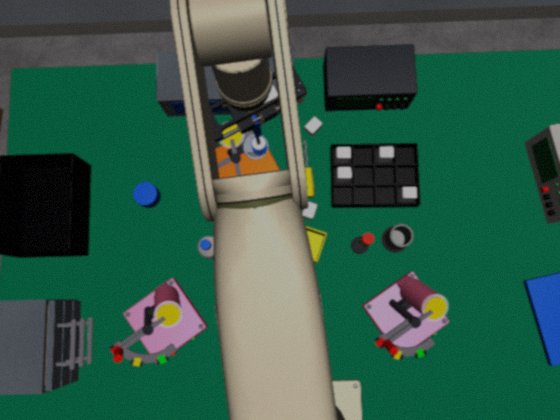

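Request:
{"name": "play_rows", "arguments": {
  "increments": [
    [[-0.1, 0.8, 2, 0], [-0.1, 1.7, 4.2, 0], [-0.1, 2.4, 5.8, 0], [-0.1, 3, 7.2, 0], [-0.1, 3.1, 7.5, 0]]
  ]
}}

```text
t: 12.45
tool_pos: [0.6673, 0.1269, 0.3103]
orientation: [-1.644, -2.676, 0.021]
force: [-0.8, -0.4, -0.6]
opening: 0.0138
```

```bash
python3 - <<'E'
from h import *
g=.188
plan([brushgrip(.085,-.004,0,g)]+[brushgrip(s,-.006,p,g) for s,p in((.083,5),(.081,10),(.079,15),(.077,20),(.075,25))],116.7)
im,d=read_camera("scene");cv2.imwrite("pics/o.png",cv2.resize(im[180:320,200:340],None,fx=4,fy=4))
E
```

```text
t 12.45 tcp [0.6673 0.1269 0.3103] grasp z 0.3183 yaw 116.88 tilt 0.76 F [-0.8 -0.4 -0.6] open 0.0138 q6 -1.92
[ 0.04  0.11 -0.08] turn 0.003 -> [0.6681 0.1279 0.3191]
[ 0.05 -1.62  0.28] turn 0.003 -> [0.6526 0.1201 0.3158]
[ 0.06 -3.16  0.69] turn 0.003 -> [0.6388 0.1131 0.3118]
[ 0.07 -4.67  1.24] turn 0.003 -> [0.6252 0.1063 0.3065]
[ 0.08 -6.14  1.94] turn 0.003 -> [0.612  0.0997 0.2997]
[ 0.08 -7.56  2.76] turn 0.003 -> [0.5992 0.0932 0.2916]
```

View pics/o.png

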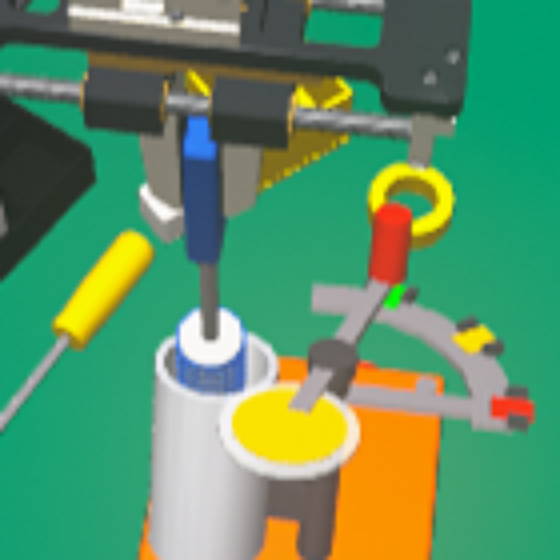

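The head is entering the mouth at (210,360 in crop). Start tilting with a lighter grip.

Request:
{"name": "play_rows", "arguments": {
  "increments": [
    [[0, -0.6, 0.1, 0], [0, -1.2, 0.2, 0], [0, -1.8, 0.3, 0], [0, -2.4, 0.5, 0], [0, -3.1, 0.7, 0]]
  ],
  "squeeze": 7
}}

```text
t: 13.0
tool_pos: [0.6393, 0.1126, 0.305]
orientation: [1.644, 2.677, -0.019]
force: [0.8, -0.1, 1.2]
opening: 0.0138
```

```bash
python3 - <<'E'
from h import *
g=.188
plan([brushgrip(s,-.006,p,g) for s,p in((.081,10),(.079,15),(.077,20),(.075,25),(.06,25))],116.7)
im,d=read_camera("scene");cv2.imwrite("pics/p.png",cv2.resize(im[180:320,200:340],None,fx=4,fy=4))
E
```

```text
t 13.00 tcp [0.6393 0.1126 0.305 ] grasp z 0.3130 yaw 116.89 tilt 0.69 F [ 0.8 -0.1  1.2] open 0.0138 q6 -1.94
[ 0.07 -0.02  0.12] turn 0.003 -> [0.6388 0.1131 0.3118]
[ 0.08 -1.53  0.67] turn 0.003 -> [0.6252 0.1063 0.3065]
[ 0.09 -3.01  1.36] turn 0.003 -> [0.612  0.0997 0.2997]
[ 0.1  -4.43  2.19] turn 0.003 -> [0.5992 0.0932 0.2916]
[ 0.1  -3.78  3.54] turn 0.003 -> [0.6049 0.0961 0.278 ]
```

View pics/p.png

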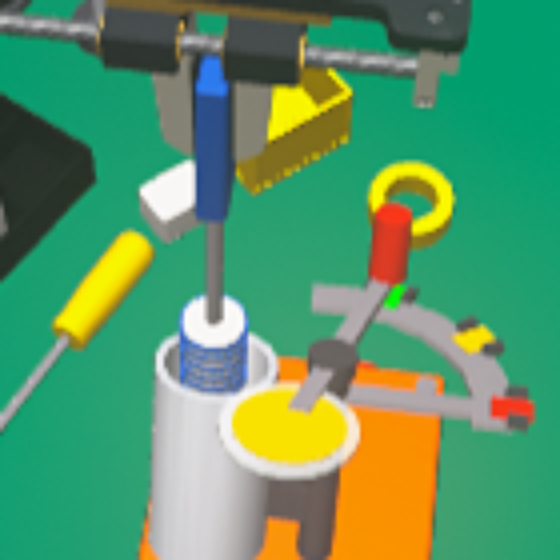

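It is tilting with hardly any force, and the head stays in the mouth. Continue.

Request:
{"name": "play_rows", "arguments": {
  "increments": [
    [[0.1, -0.9, 0.4, 0], [0.1, -1.8, 0.8, 0], [0.1, -2.7, 1.2, 0], [0.1, -3.6, 1.7, 0], [0.1, -4.4, 2.2, 0]]
  ]
}}

```text
t: 13.55
tool_pos: [0.5982, 0.0927, 0.2829]
orientation: [-1.644, -2.677, 0.02]
force: [0.6, 0.5, 1.4]
opening: 0.0139
```

```bash
python3 - <<'E'
from h import *
g=.188
plan([brushgrip(s,-.003,25,g) for s in(.075,.06,.04,.02,.012)],116.7)
im,d=read_camera("scene");cv2.imwrite("pics/q.png",cv2.resize(im[180:320,200:340],None,fx=4,fy=4))
E
```

```text
t 13.55 tcp [0.5982 0.0927 0.2829] grasp z 0.2909 yaw 116.87 tilt 0.75 F [0.6 0.5 1.4] open 0.0139 q6 -1.96
[-0.    0.39 -0.2 ] turn 0.003 -> [0.6017 0.0945 0.2929]
[0.01 1.04 1.15] turn 0.003 -> [0.6073 0.0973 0.2793]
[0.01 1.9  2.95] turn 0.003 -> [0.6149 0.1011 0.2612]
[0.02 2.77 4.76] turn 0.003 -> [0.6224 0.1049 0.243 ]
[0.03 3.12 5.48] turn 0.003 -> [0.6255 0.1064 0.2358]
```

View pics/q.png

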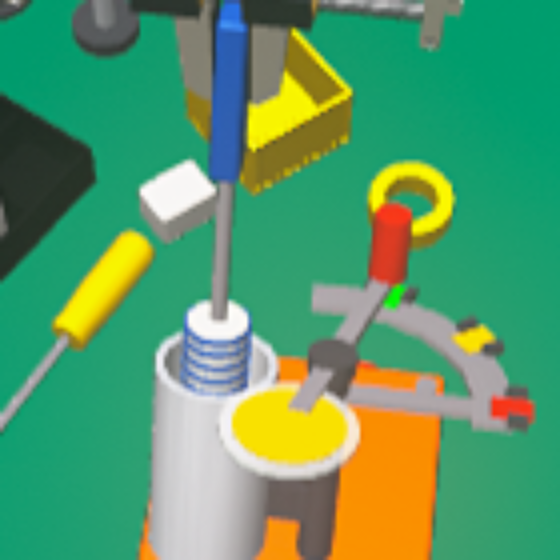

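The brush now leans parallel to the bore, with its head partly in. Slide down the bore.

Request:
{"name": "play_rows", "arguments": {
  "increments": [
    [[0, 0.7, 0.4, 0], [0, 1.2, 1.3, 0], [0, 1.6, 2.2, 0], [0, 2, 3, 0], [0, 2.4, 3.8, 0]]
  ]
}}

```text
t: 14.1
tool_pos: [0.6185, 0.1029, 0.2423]
orientation: [-1.643, -2.675, 0.023]
force: [-0.2, 0.3, -0.4]
opening: 0.0142
```

```bash
python3 - <<'E'
from h import *
g=.188
plan([brushgrip(s,-.001,25,g) for s in(.04,.03,.02,.012,.008)],116.7)
E
```

```text
t 14.10 tcp [0.6185 0.1029 0.2423] grasp z 0.2503 yaw 116.87 tilt 0.87 F [-0.2  0.3 -0.4] open 0.0142 q6 -1.95
[-0.01 -0.24 -1.17] turn 0.003 -> [0.6165 0.1019 0.262 ]
[-0.    0.2  -0.27] turn 0.003 -> [0.6203 0.1038 0.2529]
[0.   0.63 0.63] turn 0.003 -> [0.6241 0.1057 0.2439]
[0.01 0.98 1.35] turn 0.003 -> [0.6271 0.1072 0.2366]
[0.01 1.15 1.71] turn 0.003 -> [0.6286 0.108  0.233 ]
```

Request:
{"name": "play_rows", "arguments": {
  "increments": [
    [[0, 0.4, 0.2, 0], [0, 0.6, 0.6, 0], [0, 0.8, 1.0, 0], [0, 1.0, 1.3, 0], [0, 1.0, 1.4, 0]]
  ]
}}

```text
t: 14.6
tool_pos: [0.6273, 0.1074, 0.2278]
orientation: [-1.643, -2.674, 0.024]
force: [-0.5, -0.4, -1.3]
opening: 0.0138
```

```bash
python3 - <<'E'
from h import *
g=.188
plan([brushgrip(s,-.001,25,g) for s in(.02,.012,.008,.004,.0)],116.7)
im,d=read_camera("scene");cv2.imwrite("pics/r.png",cv2.resize(im[180:320,200:340],None,fx=4,fy=4))
E
```

```text
t 14.60 tcp [0.6273 0.1074 0.2278] grasp z 0.2358 yaw 116.87 tilt 0.88 F [-0.5 -0.4 -1.3] open 0.0138 q6 -1.94
[-0.   -0.38 -0.8 ] turn 0.003 -> [0.6241 0.1057 0.2439]
[-0.   -0.03 -0.08] turn 0.003 -> [0.6271 0.1072 0.2366]
[0.   0.15 0.28] turn 0.003 -> [0.6286 0.108  0.233 ]
[0.   0.32 0.64] turn 0.003 -> [0.6301 0.1088 0.2294]
[0.  0.5 1. ] turn 0.003 -> [0.6316 0.1095 0.2258]
```

View pics/r.png

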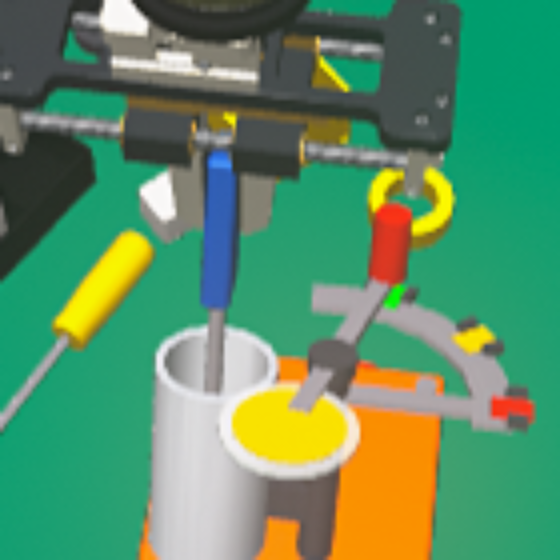

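The stem is well inside at (213,360). Now feel for the floor gently.

Request:
{"name": "play_rows", "arguments": {
  "increments": [
    [[0, 0.1, 0.2, 0], [0, 0.2, 0.4, 0], [0, 0.3, 0.6, 0], [0, 0.4, 0.8, 0], [0, 0.4, 0.8, 0]]
  ]
}}

```text
t: 15.15
tool_pos: [0.6306, 0.109, 0.2193]
orientation: [-1.643, -2.674, 0.024]
force: [-0.4, -0.5, -1.2]
opening: 0.0139
```

Request:
{"name": "play_rows", "arguments": {
  "increments": [
    [[0, 0.1, 0.2, 0], [0, 0.2, 0.4, 0], [0, 0.3, 0.6, 0], [0, 0.3, 0.6, 0]]
  ]
}}

```text
t: 15.55
tool_pos: [0.6336, 0.1103, 0.2149]
orientation: [-1.643, -2.675, 0.023]
force: [-3.3, -1.4, 6.9]
opening: 0.014
```

```bash
python3 - <<'E'
from h import *
g=.188
plan([brushgrip(s,-.001,25,g) for s in(.0,-.01)],116.7)
im,d=read_camera("scene");np.save("t.npy",d);np.save("tim.npy",im);cv2.imwrite("pics/t.png",cv2.resize(im[200:300,220:300],None,fx=7,fy=7))
print(proj("scene",[O+.104*ZW]+[O+z*ZW for z in (.135,.145,.155,.215)]))
E
```

```text
t 15.55 tcp [0.6336 0.1103 0.2149] grasp z 0.2229 yaw 116.87 tilt 0.85 F [-3.3 -1.4  6.9] open 0.0140 q6 -1.94
[ 0.02 -0.21 -0.29] turn 0.003 -> [0.6316 0.1095 0.2258]
[0.02 0.22 0.61] turn 0.003 -> [0.6354 0.1114 0.2167]
[[253.11545012 270.62569453]
 [253.88021662 257.28663747]
 [254.13300087 252.87757472]
 [254.38884523 248.41513752]
 [255.99140271 220.46333041]]
```

View pics/t.png

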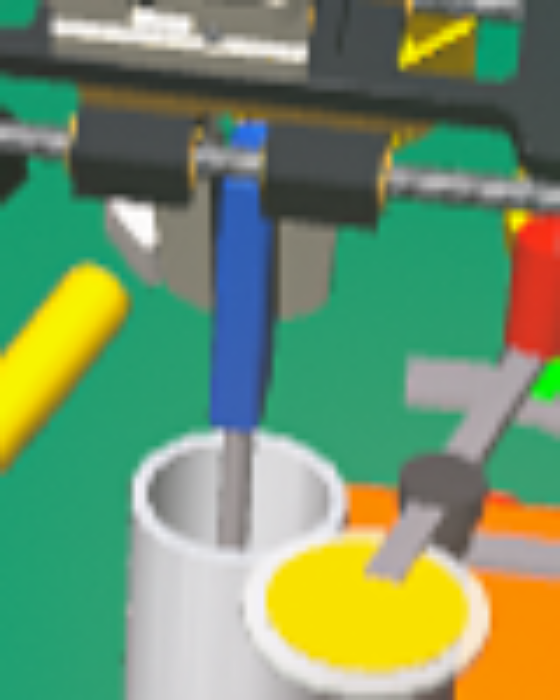

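A floor reaction of 7.7 N along the bore axis means the bottom is reached. Now up by 7.5 cm along the bore.

Request:
{"name": "play_rows", "arguments": {
  "increments": [
    [[0, 0, 0, 0], [0, -0.65, -1.4, 0], [0, -1.5, -3.2, 0], [0, -2.3, -5, 0], [0, -3.2, -6.8, 0]]
  ]
}}

```text
t: 16.1
tool_pos: [0.6053, 0.0963, 0.286]
orientation: [-1.644, -2.676, 0.021]
force: [0.1, -0.2, -0.6]
opening: 0.0139
```

Request:
{"name": "play_rows", "arguments": {
  "increments": [
    [[0, 0, 0, 0], [0, 0, 0, 0]]
  ]
}}

```text
t: 16.3
tool_pos: [0.6058, 0.0961, 0.2879]
orientation: [1.644, 2.674, -0.018]
force: [0.5, 0.3, -1.5]
opening: 0.0138
```

```bash
python3 - <<'E'
from h import *
g=.183
plan([brushgrip(s,-.001,25,g) for s in(.08,.07,.06)],116.7)
im,d=read_camera("scene");cv2.imwrite("pics/u.png",cv2.resize(im[180:320,200:340],None,fx=4,fy=4))
E
```

```text
t 16.30 tcp [0.6058 0.0961 0.2879] grasp z 0.2959 yaw 116.85 tilt 0.68 F [ 0.5  0.3 -1.5] open 0.0138 q6 -1.96
[ 0.04 -0.26  0.22] turn 0.003 -> [0.6033 0.0953 0.2937]
[0.05 0.17 1.12] turn 0.003 -> [0.6071 0.0972 0.2847]
[0.05 0.6  2.02] turn 0.003 -> [0.6108 0.0991 0.2756]
```

View pics/u.png

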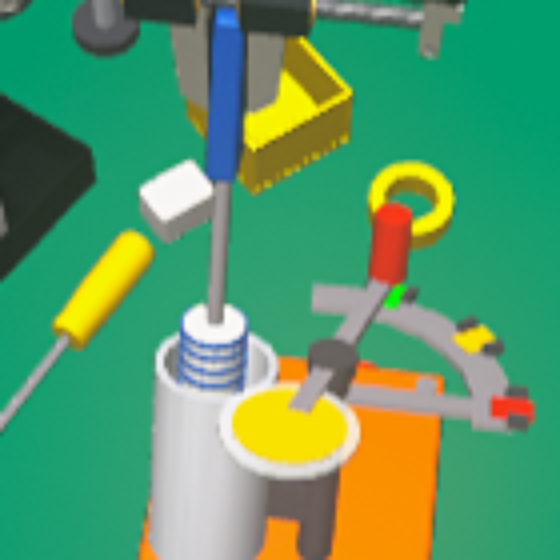

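The head stands about 2 cm out at the mouth (215,350 in crop), so z ≈ 0.078. Down again.

Request:
{"name": "play_rows", "arguments": {
  "increments": [
    [[0, 0.7, 1.2, 0], [0, 1.3, 2.5, 0], [0, 1.9, 3.8, 0], [0, 2.4, 5, 0], [0, 2.8, 5.7, 0]]
  ]
}}

```text
t: 16.85
tool_pos: [0.6295, 0.1084, 0.226]
orientation: [-1.643, -2.675, 0.024]
force: [0.1, -1.0, -0.4]
opening: 0.0139
```

```bash
python3 - <<'E'
from h import *
plan([brushgrip(s,0,25,.183) for s in(.01,0,-.003)],116.7)
E
```

```text
t 16.85 tcp [0.6295 0.1084 0.226 ] grasp z 0.2340 yaw 116.87 tilt 0.88 F [ 0.1 -1.  -0.4] open 0.0139 q6 -1.94
[0.01 0.12 0.33] turn 0.003 -> [0.6305 0.109  0.2307]
[0.01 0.56 1.23] turn 0.003 -> [0.6343 0.1109 0.2217]
[0.01 0.69 1.5 ] turn 0.003 -> [0.6354 0.1114 0.2189]
```

Request:
{"name": "play_rows", "arguments": {
  "increments": [
    [[0, 0.1, 0.3, 0], [0, 0.2, 0.5, 0], [0, 0.35, 0.8, 0], [0, 0.45, 1, 0], [0, 0.5, 1.1, 0]]
  ]
}}

```text
t: 17.35
tool_pos: [0.634, 0.1106, 0.2152]
orientation: [-1.644, -2.675, 0.023]
force: [-1.2, -0.0, 1.6]
opening: 0.014
```

Request:
{"name": "play_rows", "arguments": {
  "increments": [
    [[0, 0, 0, 0], [0, 0, 0.1, 0]]
  ]
}}

```text
t: 17.55
tool_pos: [0.6343, 0.1105, 0.2152]
orientation: [-1.644, -2.676, 0.022]
force: [-3.9, -1.5, 7.8]
opening: 0.0141
```

Bottom touched again (about 8 N along the axis). Come up to the mouth and straighten the brush against the rear rim.

Request:
{"name": "play_rows", "arguments": {
  "increments": [
    [[0, -0.6, -1.4, 0], [0, -1.5, -3.2, 0], [0, -2.3, -5, 0], [0, -3.2, -6.8, 0], [0, -3.4, -7.2, 0]]
  ]
}}

```text
t: 18.05
tool_pos: [0.6051, 0.0956, 0.2925]
orientation: [1.643, 2.673, -0.017]
force: [0.1, -0.1, -0.1]
opening: 0.0138
```

```bash
python3 - <<'E'
from h import *
g=.183
plan([brushgrip(.08,0,p,g) for p in(25,20,15,10,5,0,-3)],116.7)
E
```

```text
t 18.05 tcp [0.6051 0.0956 0.2925] grasp z 0.3005 yaw 116.84 tilt 0.65 F [ 0.1 -0.1 -0.1] open 0.0138 q6 -1.96
[ 0.06 -0.08  0.63] turn 0.002 -> [0.6041 0.0957 0.2942]
[0.05 1.39 0.01] turn 0.002 -> [0.6173 0.1023 0.3003]
[ 0.05  2.91 -0.48] turn 0.002 -> [0.6309 0.1092 0.3051]
[ 0.04  4.46 -0.84] turn 0.002 -> [0.6448 0.1162 0.3085]
[ 0.03  6.04 -1.06] turn 0.002 -> [0.6589 0.1233 0.3106]
[ 0.03  7.64 -1.14] turn 0.002 -> [0.6732 0.1304 0.3113]
[ 0.03  8.6  -1.12] turn 0.002 -> [0.6817 0.1347 0.311 ]
```

Request:
{"name": "play_rows", "arguments": {
  "increments": [
    [[0, 1.4, 0.2, 0], [0, 2.9, -0.3, 0], [0, 4.4, -0.7, 0], [0, 6, -1, 0], [0, 7.6, -1.1, 0]]
  ]
}}

```text
t: 18.55
tool_pos: [0.6734, 0.1301, 0.3036]
orientation: [1.643, 2.673, -0.017]
force: [-0.8, -0.7, -0.3]
opening: 0.0141
```

```bash
python3 - <<'E'
from h import *
g=.183
plan([brushgrip(.08,0,p,g) for p in(5,0,-3)],116.7)
im,d=read_camera("scene");cv2.imwrite("pics/v.png",cv2.resize(im[180:320,200:340],None,fx=4,fy=4))
b=im[...,0].astype(int);r=im[...,2].astype(int);P=cloud("scene",d)
m=(b>110)&(r<80)&(d>0)&(P[...,2]>.2)&(np.hypot(P[...,0]-.67,P[...,1]-.13)<.06)
q=P[m];print(len(q),q.min(0),q.max(0));c=q.mean(0);print(c,np.linalg.svd(q-c)[2][0])
E
```

```text
t 18.55 tcp [0.6734 0.1301 0.3036] grasp z 0.3116 yaw 116.83 tilt 0.66 F [-0.8 -0.7 -0.3] open 0.0141 q6 -1.92
[ 0.04 -1.59  0.11] turn 0.002 -> [0.6589 0.1233 0.3106]
[0.04 0.   0.02] turn 0.002 -> [0.6732 0.1304 0.3113]
[0.04 0.96 0.04] turn 0.002 -> [0.6817 0.1347 0.311 ]
233 [0.65686362 0.11747385 0.26688053] [0.70113643 0.14978963 0.39159532]
[0.68103563 0.13355807 0.31615506] [ 0.04170277  0.01321757 -0.99904263]
```

View pics/v.png

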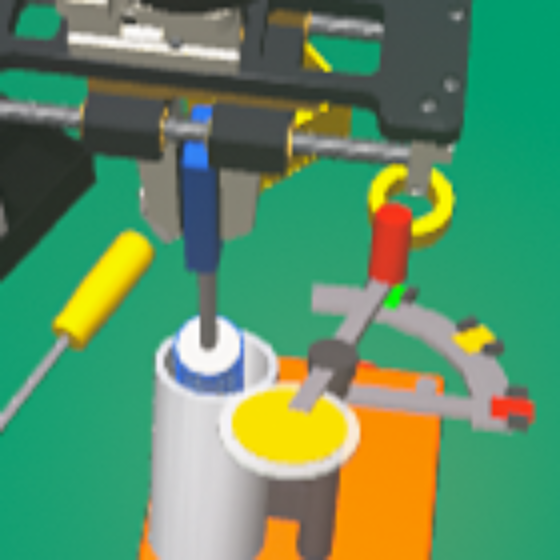

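The brush is nearly vertical again (about 2.5°). Withdraw along the bore, then lift.

Request:
{"name": "play_rows", "arguments": {
  "increments": [
    [[0, -0.6, -1.3, 0], [0, -1.6, -3.5, 0], [0, -2.5, -5.5, 0], [0, -3, -8, 0], [0, -3, -10.3, 0]]
  ],
  "squeeze": 12
}}

```text
t: 19.1
tool_pos: [0.6465, 0.1178, 0.4089]
orientation: [1.643, 2.671, -0.014]
force: [0.2, 0.2, -0.8]
opening: 0.0141
```

```bash
python3 - <<'E'
from h import *
plan([[.451,-.2155,.41]],77)
plan([[.451,-.2155,.41]],110)
im,d=read_camera("scene");cv2.imwrite("pics/w.png",im)
E
```

```text
t 19.10 tcp [0.6465 0.1178 0.4089] grasp z 0.4169 yaw 116.83 tilt 0.61 F [ 0.2  0.2 -0.8] open 0.0141 q6 -1.93
[-20.91 -32.48   1.05] turn 0.695 -> [ 0.451  -0.2155  0.41  ]
t 19.10 tcp [0.6465 0.1178 0.4089] grasp z 0.4169 yaw 116.83 tilt 0.61 F [ 0.2  0.2 -0.8] open 0.0141 q6 -1.93
[-20.91 -32.48   1.05] turn 0.119 -> [ 0.451  -0.2155  0.41  ]
```

View pics/w.png

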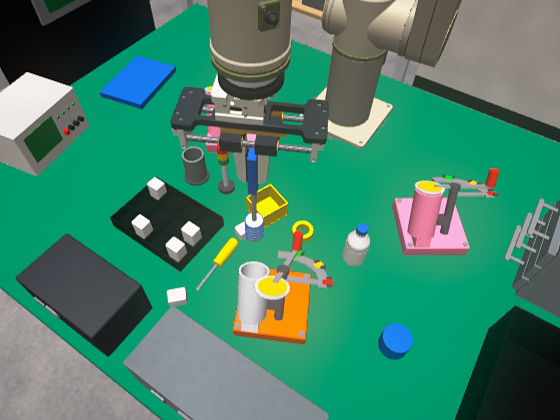

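Request:
{"name": "play_rows", "arguments": {
  "increments": [
    [[-2, -3, 0.2, 0.12], [-4.5, -7, 0.2, 0.25], [-7, -11, 0.2, 0.38], [-9.5, -15, 0.3, 0.5], [-12, -18.7, 0.3, 0.62]]
  ]
}}

```text
t: 19.65
tool_pos: [0.5325, -0.0749, 0.4121]
orientation: [2.379, 2.033, -0.003]
force: [0.1, -0.9, -0.4]
opening: 0.014
```

```bash
python3 - <<'E'
from h import *
plan([[.451,-.2155,.41]],77)
E
```

```text
t 19.65 tcp [ 0.5325 -0.0749  0.4121] grasp z 0.4201 yaw 81.02 tilt 0.70 F [ 0.1 -0.9 -0.4] open 0.0140 q6 -1.65
[-15.15  -5.86   1.1 ] turn 0.07 -> [ 0.451  -0.2155  0.41  ]
```

Request:
{"name": "play_rows", "arguments": {
  "increments": [
    [[-3.5, -1.3, 0.3, 0.07], [-7.5, -2.9, 0.6, 0.07], [-11.5, -4.4, 0.9, 0.07], [-14.2, -5.5, 1.1, 0.07], [-15.1, -5.9, 1.1, 0.07]]
  ]
}}

```text
t: 20.15
tool_pos: [0.4484, -0.217, 0.4018]
orientation: [2.452, 1.944, -0.003]
force: [0.5, 0.2, -1.3]
opening: 0.0139
```

Request:
{"name": "play_rows", "arguments": {
  "increments": [
    [[0, 0, 0, 0], [0, 0, 0, 0]]
  ]
}}

```text
t: 20.35
tool_pos: [0.4484, -0.2165, 0.402]
orientation: [2.452, 1.944, -0.002]
force: [0.7, 0.2, -1.2]
opening: 0.0142
```

```bash
python3 - <<'E'
from h import *
plan([[.451,-.2155,.34],[.451,-.2155,.191]],77)
for n in("scene","top"):
    im,d=read_camera(n);cv2.imwrite(f"pics/x_{n}.png",im)
    P=cloud(n,d);b=im[...,0].astype(int);r=im[...,2].astype(int)
    m=(d>0)&(P[...,2]>.19)&(P[...,2]<.285)&(np.hypot(P[...,0]-.451,P[...,1]+.2155)<.05)
    q=P[m];print(n,len(q),q.mean(0),q.min(0),q.max(0))
    for lo,hi in((.21,.23),(.23,.25),(.25,.265),(.27,.3),(.3,.34)):
        k=(d>0)&(P[...,2]>lo)&(P[...,2]<hi)&(np.hypot(P[...,0]-.451,P[...,1]+.2155)<.05);print(lo,k.sum(),P[k].mean(0) if k.any() else 0)
im=cv2.imread("pics/x_scene.png");cv2.imwrite("pics/x_c.png",cv2.resize(im[20:190,120:250],None,fx=4,fy=3.5))
E
```

```text
t 20.35 tcp [ 0.4484 -0.2165  0.402 ] grasp z 0.4100 yaw 76.81 tilt 0.74 F [ 0.7  0.2 -1.2] open 0.0142 q6 -1.89
[0.22 0.17 7.  ] turn -0.003 -> [ 0.451  -0.2155  0.34  ]
[ 0.35  0.04 21.9 ] turn -0.003 -> [ 0.451  -0.2155  0.191 ]
scene 343 [ 0.45126633 -0.20928414  0.25963912] [ 0.42844762 -0.23042258  0.22702194] [ 0.46273188 -0.19760425  0.2839112 ]
0.21 8 [ 0.45391337 -0.20828481  0.22864592]
0.23 94 [ 0.45323646 -0.2077431   0.23990368]
0.25 84 [ 0.45314196 -0.20761303  0.2570656 ]
0.27 154 [ 0.44803373 -0.21221143  0.27816822]
0.3 63 [ 0.44637959 -0.21342306  0.31942993]
top 79 [ 0.44615085 -0.20557458  0.26288688] [ 0.43303442 -0.2153063   0.23333959] [ 0.4570985  -0.2020378   0.28024112]
0.21 0 0
0.23 19 [ 0.442071   -0.20403638  0.24021342]
0.25 16 [ 0.44414665 -0.20415846  0.25521392]
0.27 40 [ 0.44888542 -0.20714357  0.27636308]
0.3 0 0
```

View pics/x_c.png

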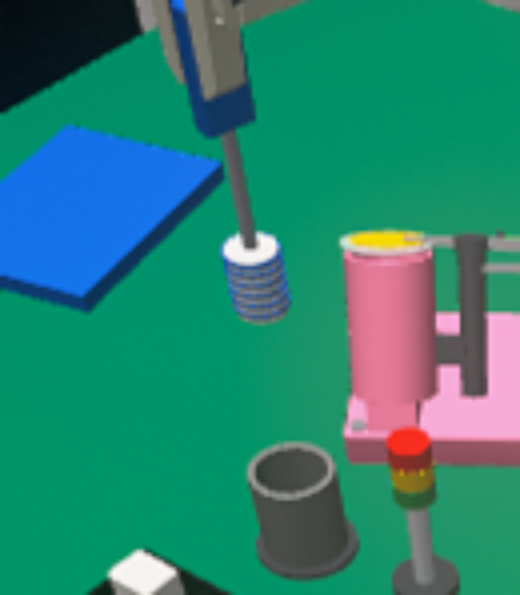

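The brush hangs nearly vertical over the stand, head about 6 mm short in x. Descend to just above the rim and check.

Request:
{"name": "play_rows", "arguments": {
  "increments": [
    [[0.2, 0.2, 3, 0], [0.3, 0.4, 7, 0], [0.3, 0.5, 10, 0], [0.3, 0.5, 12, 0], [0.3, 0.5, 12, 0]]
  ]
}}

```text
t: 20.95
tool_pos: [0.4543, -0.2135, 0.2782]
orientation: [2.453, 1.952, -0.006]
force: [0.4, 0.0, -0.8]
opening: 0.0138
```

```bash
python3 - <<'E'
from h import *
im,d=read_camera("scene");cv2.imwrite("pics/y.png",cv2.resize(im[70:190,140:240],None,fx=5,fy=5))
P=cloud("scene",d)
k=(d>0)&(P[...,2]>.105)&(P[...,2]<.14)&(np.hypot(P[...,0]-.451,P[...,1]+.2155)<.05)
q=P[k][:,:2]
from scipy.optimize import least_squares
print(len(q),least_squares(lambda p:np.hypot(q[:,0]-p[0],q[:,1]-p[1])-.0165,[.445,-.217],loss='soft_l1',f_scale=.001).x)
k=(d>0)&(P[...,2]>.03)&(P[...,2]<.08)&(np.hypot(P[...,0]-.451,P[...,1]+.2155)<.045)
q=P[k][:,:2];s=np.hypot(q[:,0]-.451,q[:,1]+.2155)>.025;q=q[s]
print(len(q),least_squares(lambda p:np.hypot(q[:,0]-p[0],q[:,1]-p[1])-.028,[.451,-.2155],loss='soft_l1',f_scale=.001).x)
plan([[.451,-.2155,.191]],77)
E
```

```text
130 [ 0.44953429 -0.21326407]
284 [ 0.45178028 -0.21443928]
t 21.00 tcp [ 0.455  -0.2141  0.2807] grasp z 0.2887 yaw 76.99 tilt 0.57 F [-0.5 -0.5 -0.4] open 0.0140 q6 -1.88
[-0.15 -0.42  9.77] turn -0.0 -> [ 0.451  -0.2155  0.191 ]
```

View pics/y.png

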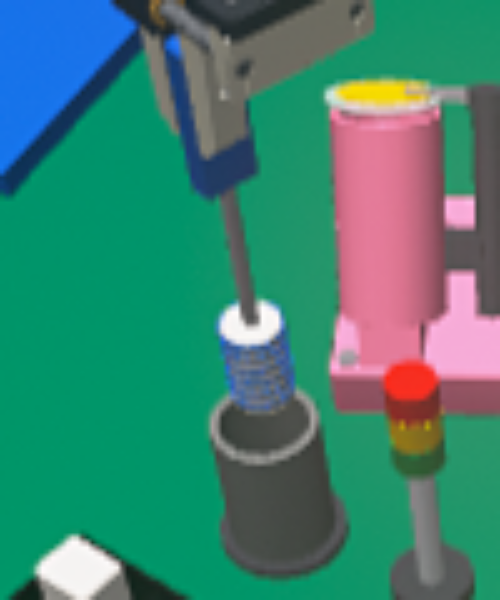

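The head (0.4495,-0.2133) and stand (0.4518,-0.2144) agree within 3 mm. Lower it.

Request:
{"name": "play_rows", "arguments": {
  "increments": [
    [[0, 0.2, 2, 0], [0, 0.2, 4, 0], [0, 0.2, 6, 0], [0, 0.2, 8, 0], [0, 0.2, 8.8, 0]]
  ]
}}

```text
t: 21.5
tool_pos: [0.4577, -0.2149, 0.1927]
orientation: [2.451, 1.951, -0.004]
force: [-0.5, -0.5, 0.1]
opening: 0.014
```

Request:
{"name": "play_rows", "arguments": {
  "increments": [
    [[0, 0, 0.2, 0], [0, 0, 0.4, 0], [0, 0, 0.6, 0], [0, 0, 0.6, 0]]
  ]
}}

```text
t: 21.9
tool_pos: [0.4581, -0.2152, 0.1874]
orientation: [2.45, 1.95, -0.003]
force: [-0.0, 0.8, -0.9]
opening: 0.0139
```

```bash
python3 - <<'E'
from h import *
im,d=read_camera("scene");cv2.imwrite("pics/z.png",cv2.resize(im[70:190,140:240],None,fx=5,fy=5))
plan([[.451,-.2155,.191]],77)
E
```

```text
t 21.95 tcp [ 0.458  -0.2152  0.1874] grasp z 0.1954 yaw 77.04 tilt 0.61 F [-0.5  0.  -1.5] open 0.0138 q6 -1.88
[-0.18 -0.68  0.43] turn 0.001 -> [ 0.451  -0.2155  0.191 ]
```

View pics/z.png

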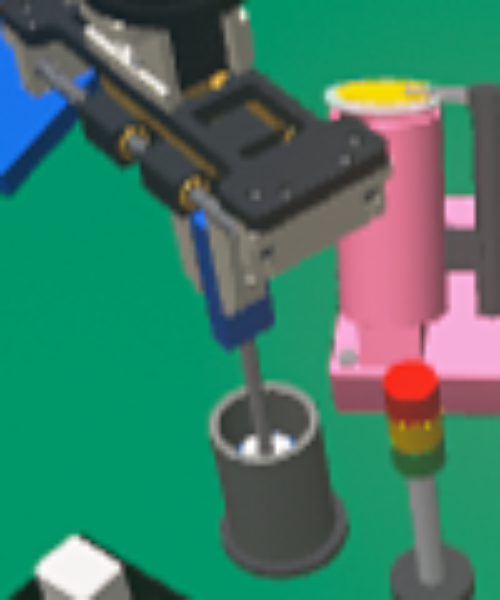

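Request:
{"name": "play_rows", "arguments": {
  "increments": [
    [[0, 0, 0.15, 0], [0, -0.1, 0.3, 0], [0, -0.3, 0.4, 0], [0, -0.3, 0.5, 0], [0, -0.3, 0.5, 0]]
  ]
}}

```text
t: 22.45
tool_pos: [0.4554, -0.2146, 0.1831]
orientation: [2.449, 1.949, -0.003]
force: [-0.2, 1.4, 4.9]
opening: 0.0137
```

Floor contact (4.9 N). Release slowly.

Request:
{"name": "play_rows", "arguments": {
  "increments": [
    [[0, 0, 0, 0], [0, 0, 0, 0], [0, 0, 0, 0], [0, 0, 0, 0], [0, 0, 0, 0]]
  ],
  "jaw": 5
}}

```text
t: 22.95
tool_pos: [0.4553, -0.2146, 0.1829]
orientation: [2.449, 1.95, -0.003]
force: [-0.4, 0.1, -0.5]
opening: 0.0481
```

```bash
python3 - <<'E'
from h import *
im,d=read_camera("scene");cv2.imwrite("pics/z2.png",cv2.resize(im[70:190,140:240],None,fx=5,fy=5))
plan([[.4525,-.2155,.3]],77)
E
```

```text
t 23.00 tcp [ 0.4553 -0.2146  0.1829] grasp z 0.1909 yaw 77.03 tilt 0.65 F [-0.1  1.4  0. ] open 0.0489 q6 -1.88
[ -0.24  -0.17 -10.91] turn 0.001 -> [ 0.4525 -0.2155  0.3   ]
```

View pics/z2.png

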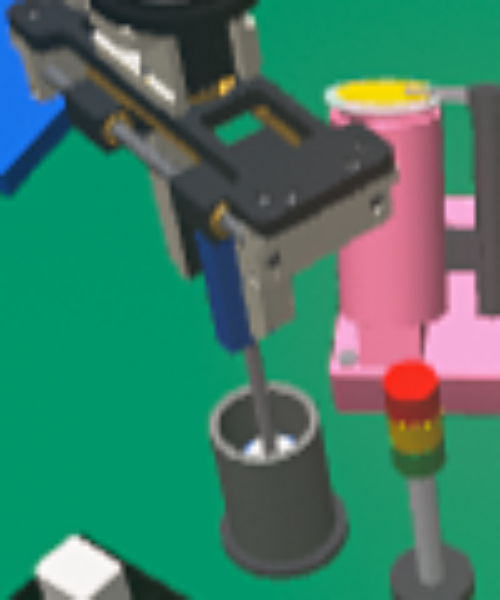

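The brush stands free between the open fingers. Retreat straight up.

Request:
{"name": "play_rows", "arguments": {
  "increments": [
    [[0, 0, -2, 0], [0, 0, -5, 0], [0, 0, -9, 0], [0, 0, -13, 0], [0, 0, -17, 0]]
  ]
}}

```text
t: 23.5
tool_pos: [0.4541, -0.2128, 0.3544]
orientation: [2.449, 1.95, -0.003]
force: [0.2, -0.6, -0.6]
opening: 0.0499
```

Request:
{"name": "play_rows", "arguments": {
  "increments": [
    [[0, 0, 0, 0], [0, 0, 0, 0], [0, 0, 0, 0]]
  ]
}}

```text
t: 23.8
tool_pos: [0.4538, -0.2126, 0.3529]
orientation: [2.451, 1.951, -0.004]
force: [0.3, 1.0, 0.4]
opening: 0.0502
```

```bash
python3 - <<'E'
from h import *
im,d=read_camera("scene");cv2.imwrite("pics/end.png",im)
P=cloud("scene",d);b=im[...,0].astype(int);r=im[...,2].astype(int)
m=(b>80)&(r<60)&(d>0)&(P[...,2]>.15)&(P[...,2]<.235)&(np.hypot(P[...,0]-.451,P[...,1]+.2155)<.05);q=P[m]
print(len(q),q.mean(0),q.max(0),np.linalg.svd(q-q.mean(0))[2][0])
plan([[.4525,-.2155,.3]],77)
E
```

```text
357 [ 0.45518865 -0.20972687  0.19189794] [ 0.46876891 -0.20304114  0.22513823] [ 0.03186322  0.02620831 -0.99914857]
t 23.85 tcp [ 0.4536 -0.2125  0.3525] grasp z 0.3605 yaw 77.03 tilt 0.50 F [-0.6 -0.2 -0.8] open 0.0496 q6 -1.88
[-0.27 -0.07  6.05] turn 0.001 -> [ 0.4525 -0.2155  0.3   ]
```

View pics/end.png

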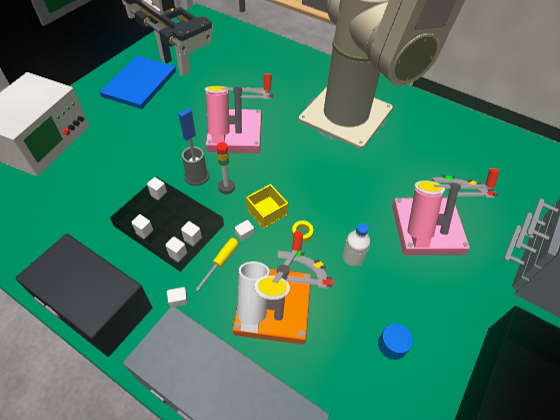

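The brush stands upright in its stand at (192,150), with its top at the same height as at the start. The lever is unchanged in the green notch, with the knob at (297,240), and all bystanders are where they were. Handing in.

```bash
python3 -c "
from plant import *
close_job();s=read_state();print(s['t'],s['force'])"
```

```text
the job is handed in; nothing more can be done
the job is handed in; nothing more can be done
```

I carried out the whole job and handed it in at about 24 s; no verdict is reported.

- **Lever:** I threw it to the green notch. It overshot to roughly 1.34–1.40 rad, so I moved it back. From the knob and cover in the images it then stood at about 1.30 rad, and it looks unchanged in the last picture.
- **Scrubbing:** The brush went to the bottom of the well twice. Each time I felt the floor at about 8 N along the bore. In between I raised it until the head showed about 2 cm out at the mouth.
- **Return:** The brush is back in its stand and released. It measured about 2.4° off vertical, with its top at the same height as at the start. The gripper is well clear above it, and everything lying about is where it was.

**What disagreed:**
- My first grip on the knob slipped to the edge of the pads, with side forces up to about 21 N. I opened and gripped again.
- The well floor came a few millimetres deeper than I expected from the grip height, so I found it by touch.

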